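# Put away the nest of wax pots

## Robot

A 6-joint arm with a two-finger parallel gripper is mounted at the origin on the work surface. World frame = base frame: x ahead of the robot, y to its left, z up, the work surface at z = 0. Lengths are in mm, angles in rad, forces in N, time in s.
With the tool pointing down it reaches from about 325 to 900 mm from the base axis. Payload 6.1 kg.
Tool frame: the origin (TCP) lies midway between the tips of the shut fingers; the grasp point (between the pads) lies 19 mm behind it; z points along the fingers, y is the line along which they close (so a half turn about z gives the same grasp; the last joint's range is limited). The gripper opens to 87 mm and grips with 3 to 60 N. Pads are 19 mm wide; open, the fingers measure 117 mm over their backs; the gripper's body (75 mm by 190 mm) begins 51 mm behind the grasp point.
Start: joints at [1.205, 0.22, 1.526, -0, 1.395, -0.126], TCP at [148.441, 607.108, 184.038] pointing down, gripper open.
Joint ranges: [-2.98, 2.98], [-0.91, 2.08], [0.09, 2.57], [-1.24, 4.39], [0.2, 2.65], [-2.68, 2.68]. Speed limits (rad/s): [2.57, 2.57, 3.01, 3.14, 3.14, 3.14].

## Interface

Orientations are given as a 3x3 rotation matrix whose columns are the frame's x, y, z axes.
In Python, from rig import r, imaging gives the robot as it stands.
- The arm moves only by the shell command python3 -m crank 'ROWS'. ROWS is a JSON object of lists of equal length, an entry for each row: "delta_rot": the turn, a rotation vector about the tool's x, y, z in rad, a list of three; "travel": the shift along the tool's x, y, z in mm, a list of three; "jaw": the finger opening in mm, from 0 to 87. A call has 1 to 10 rows; each row shifts and turns the commanded pose from where the row before left it, along the tool's axes as they then stand; what a row does not reach is not made up. A row lasts 1/12 s, in which the tool goes at most 41.7 mm and 7.16 degrees, less where a joint would pass 70% of its speed; a pose out of reach is approached as far as the arm can. A call with a gripper value outside its range is refused whole. The fingers move at their own pace and stop on an object; the grip force is fixed at half the most. Time passes only in rows, so rows that do not move let the fingers close. It gives the time, the measured TCP pose, the force, the opening and the grip force at its end, in the units of the state.
- r.state(): the state, without advancing time (a new reading comes with each control period).
- imaging.capture(name): name is "side" or "top"; returns a dict with "frame" (480x640x3 uint8, red, green, blue), "range_z" (480x640 float32, mm along the optical axis (not along the pixel's ray), 0 where there is no reading), "K" (3x3 intrinsics, pixels), "R" (3x3) and "t" (3): a world point X has camera coordinates R X + t. Camera axes: x right, y down, z forward; pixel columns grow to the right and rows downward; lengths in mm; the calibration is good to about 2 mm. A picture is of the moment at which its call begins.
- r.sign_off(): hands the job in; it is judged then, once.
The state is a dict: "time_s": time; "q": joint angles; "joint_vel": joint speeds; "joint_efforts": joint torques, N m; "tool_pos": TCP position; "ee_rot": TCP orientation; "wrist_force": force on the tool from outside, world axes, zero at the start; "ft_torque": the same for the moment, N m; "opening": finger opening in mm; "finger_force": force on a finger pad.
Only numpy, scipy, OpenCV 4.12 (cv2) and the standard library are available. Lean on these libraries where they do the work, as an engineer would, in place of code of your own. Each camera call takes 0.05 s, during which the arm holds its last target. There are 200 camera calls.

## Task

Slide the storage bay's clear cover fully open, then nest the steel wax pots inside the largest, which is already in the bay: first the middle one from the sloping drainer, then the smallest from the bench, each set down gently, upright and fully home on the floor of the one before, with its ear clear of the others' ears. Then slide the cover fully shut, leaving the other things on the bench where they stand.

Things in the scene. Friction and masses are not known exactly. Their poses are not given: they have to be found in the camera images.
- large_pot: Open round steel pot, 132 mm across, 62 high, wall 4, floor 5; outer radius 66 at the rim, 64 at the foot. Origin: centre of the underside; z up its axis, +x to its one ear. The largest of three; stands loose on the bay's floor, ear in any direction, and stays there. About 0.4 kg.
- medium_pot: Open round steel pot, 119 mm across, 62 high, wall 4, floor 5; outer radius 59.5 at the rim, 57.5 at the foot. Origin: centre of the underside; z up its axis, +x to its one ear. Starts on the drainer, leaning 0.6 rad to the drainer's -x, ear on the high side. Fits in the large pot with 2.5 mm play all round (4.5 entering); home, its origin is 5 mm above the large pot's. About 0.33 kg.
- small_pot: Open round steel pot, 106 mm across, 62 high, wall 4, floor 5; outer radius 53 at the rim, 51 at the foot. Origin: centre of the underside; z up its axis, +x to its one ear. Starts upright on the bench. Fits in the medium pot with 2.5 mm play all round (4.5 entering); home, its origin is 5 mm above the medium pot's. About 0.26 kg.
- large_pot_ear (a point): Middle of the upright flat ear on the large pot's rim, at (66, 0, 80) mm in the pot's frame: 8 mm thick (radially), 28 wide, from 62 to 98 mm above the foot. Ears do not pass over one another: keep them 45 degrees or more apart round the nest.
- medium_pot_ear (a point): Middle of the upright flat ear on the medium pot's rim, at (59.5, 0, 80) mm in the pot's frame: 8 mm thick (radially), 28 wide, from 62 to 98 mm above the foot. A place to grip the pot, with one finger inside the mouth and one outside.
- small_pot_ear (a point): Middle of the upright flat ear on the small pot's rim, at (53, 0, 80) mm in the pot's frame: 8 mm thick (radially), 28 wide, from 62 to 98 mm above the foot. Keep it clear of the other two ears in the nest.
- drainer: Fixed white plastic drainer, 140 mm long by 150 mm wide, up to 110 mm high: a board sloping 0.6 rad, low at its -x side and rising to +x, with two 16 mm high, 12 mm thick pegs near its low edge that the medium pot's foot rests against. Origin: centre of its underside; the middle of the board's upper face is 60 mm above.
- bay: Fixed white storage bay. Origin on the bench under the middle of its opening, which measures 230 (x) by 220 mm (y), floor 4 mm and walls 118 mm above the bench, rails beside the cover up to 126 mm. To +y a closed housing 250 mm long carries the cover when it is open.
- cover (a joint): Clear flat cover over the bay's opening, 246 x 232 x 5 mm, upper face 125 mm above the bench. Slides along the bay's +y: 0 shut, 0.22 m fully open (both end stops). About 3 N of friction; stays where it is left.
- cover_grip (a point): Grip point on the cover's upright grey fin, 10 mm thick (y), 80 mm wide (x), rising from 125 to 161 mm above the bench; this point is 148 mm above the bench and lies 85 mm to the bay's -y of the cover's middle, and moves with the cover.
- pen_tub: Bystander: white tub of pens, 84 mm across, about 140 mm high with the pens. Origin: centre of the underside.
- cassette_row: Bystander: row of green cassettes, 28 x 170 x 36 mm, long along its y. Origin: centre of the underside.
- jar: Bystander: amber jar, 72 mm across, 100 mm high. Origin: centre of the underside.
- wax_disc: Bystander: red wax disc, 60 mm across, 14 mm high. Origin: centre of the underside.
- spatula: Bystander: spatula lying on the bench along its x, about 200 mm long.
Mind the look-alikes: they are no part of the job. Leave any blue or green look-alike of the medium_pot alone.

How it is judged:
By the outcome, as a careful person would: the job done as asked, in the order asked, and still so for the second after the job is handed in, with the robot touching nothing.
It also fails if it takes over 72 s, if anything falls off the work surface, if the arm or the gripper's body presses on something with over 40 N, if the wrist force passes 120 N, or if a joint passes its speed limit or range.

## Working session

There is one attempt and no reset: what is moved stays moved. The work goes in short steps, Python scripts to look and compute and a shell command to move; the robot and the scene stay as the last step left them, time stands still between calls to the robot, and variables do not carry over. Pictures are saved under pics/ and viewed, at most 10 in all, crops included, and the job is handed in when it is done.

```bash
ls; mkdir -p pics; python3 - <<'E'
from rig import r, imaging
import cv2,numpy as np
for n in("side","top"):
    c=imaging.capture(n); np.savez(f"pics/{n}0.npz",**c)
    cv2.imwrite(f"pics/{n}0.png",c["frame"][:,:,::-1])
    print(n,c["K"].tolist(),np.round(c["R"],3).tolist(),np.round(c["t"]).tolist(),np.round(-c["R"].T@c["t"]))
s=r.state();print({k:np.round(v,3).tolist() for k,v in s.items()})
E
```

```text
pics
side [[558.0906961263084, 0.0, 317.72350601417503], [0.0, 558.0906961263084, 232.9147705088986], [0.0, 0.0, 1.0]] [[0.881, -0.474, -0.005], [-0.37, -0.681, -0.632], [0.296, 0.558, -0.775]] [-511.0, 244.0, 1341.0] [ 143. -824. 1191.]
top [[445.57235990705533, 0.0, 322.25642376296685], [0.0, 445.57235990705533, 238.50320456030562], [0.0, 0.0, 1.0]] [[0.022, -1.0, -0.01], [-0.992, -0.02, -0.122], [0.121, 0.013, -0.993]] [-59.0, 533.0, 1315.0] [ 371.  -65. 1370.]
{'time_s': 0.1, 'q': [1.205, 0.221, 1.527, -0.0, 1.395, -0.126], 'joint_vel': [0.001, -0.0, -0.003, -0.001, -0.001, 0.002], 'joint_efforts': [0.001, -49.595, -38.852, 0.07, 0.052, -0.0], 'tool_pos': [148.234, 606.538, 183.054], 'ee_rot': [[-0.971, 0.238, -0.001], [0.238, 0.971, -0.002], [0.0, -0.002, -1.0]], 'wrist_force': [0.462, -1.259, -0.758], 'ft_torque': [0.016, 0.048, -0.04], 'finger_force': 0.0, 'opening': 86.943}
```

View pics/top0.png

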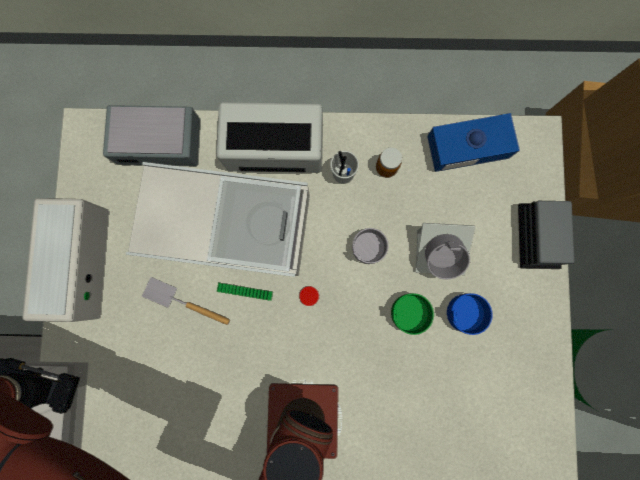

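View pics/side0.png

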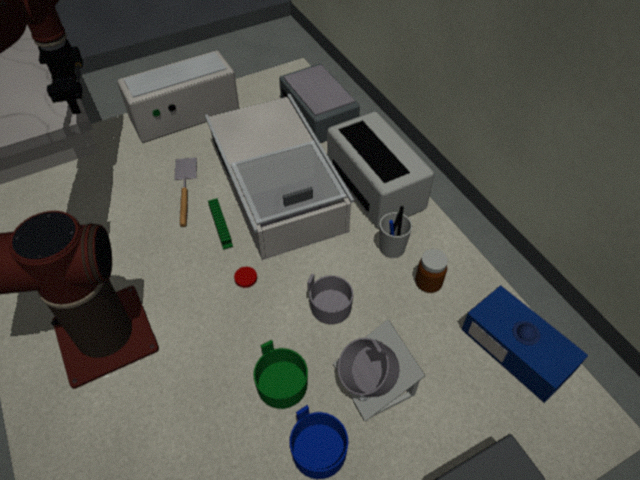

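The top view shows the bay's opening near (258,225), with the fin at (283,225) and the housing to its left. The small pot is at (369,245), the medium pot on the drainer at (446,255), and the green and blue decoys at (411,313) and (469,313). In the side view the small pot's ear is at (311,285) and the medium pot's ear is about (376,352).

```bash
cat > h.py <<'E'
import numpy as np
def cloud(c):
    v,u=np.mgrid[:480,:640]; z=c["range_z"]; K=c["K"]
    P=np.stack([(u-K[0,2])/K[0,0]*z,(v-K[1,2])/K[1,1]*z,z],-1)
    W=(P-c["t"])@c["R"]; W[z==0]=np.nan; return W
def proj(c,X):
    p=c["K"]@(c["R"]@np.asarray(X,float)+c["t"]); return p[:2]/p[2]
def circ(p):
    A=np.c_[2*p[:,:2],np.ones(len(p))]; s=np.linalg.lstsq(A,(p[:,:2]**2).sum(1),rcond=None)[0]
    return s[:2],np.sqrt(s[2]+s[0]**2+s[1]**2)
def rcirc(p,n=6,tol=3):
    for _ in range(n):
        c,R=circ(p); d=abs(np.hypot(*(p[:,:2]-c).T)-R); p=p[d<max(tol,np.percentile(d,80))]
    return c,R,len(p)
E
python3 - <<'E'
from h import *
import cv2
for n in("side","top"):
    c=dict(np.load(f"pics/{n}0.npz")); W=cloud(c)
    print(n,"valid",np.isfinite(W[...,0]).mean())
    def box(u0,u1,v0,v1,zl,zh):
        w=W[v0:v1,u0:u1].reshape(-1,3); return w[(w[:,2]>zl)&(w[:,2]<zh)]
    T=n=="top"
    b=(345,392,222,268) if T else (300,360,270,328)
    p=box(*b,56,67); print("small rim",rcirc(p))
    p=box(*b,72,105); print("small ear",np.median(p,0),p.min(0) if len(p) else 0,p.max(0) if len(p) else 0,len(p))
    b=(275,292,205,245) if T else (278,316,184,208)
    p=box(*b,138,168); print("fin",len(p),p.mean(0).round(1))
    if len(p): print(cv2.minAreaRect(p[:,:2].astype(np.float32)))
    b=(130,310,160,278) if T else (200,355,90,260)
    p=box(*b,117,131); print("bay top",len(p),cv2.minAreaRect(p[:,:2].astype(np.float32)))
    print("hist",np.histogram(box(*b,-10,200)[:,2],bins=np.arange(-10,200,10)))
    b=(415,476,220,280) if T else (330,425,320,418)
    p=box(*b,5,260); print("drain hist",np.histogram(p[:,2],bins=np.arange(0,260,10))[0])
    cv2.imwrite(f"pics/{n}crop.png",cv2.resize(c["frame"][b[2]-8:b[3]+8,b[0]-8:b[1]+8,::-1],None,fx=5,fy=5,interpolation=2))
    if T:
        print("bayref",[ (q,W[q[1],q[0]].round()) for q in [(222,225),(250,200),(230,265),(298,270),(305,190),(215,180)]])
E
```

```text
side valid 0.9959114583333334
small rim (array([ 513.41910739, -190.38695053]), np.float64(50.65760927812802), 267)
small ear [ 478.48201724 -152.766129     93.00239419] [ 466.54073374 -160.34905425   73.66282337] [ 491.07091684 -137.56930481  103.62912413] 76
fin 275 [553.7  57.8 153.3]
((553.9752807617188, 60.36137390136719), (18.646364212036133, 80.01551818847656), 81.23925018310547)
bay top 10160 ((607.64599609375, 306.90985107421875), (612.4534301757812, 321.8270568847656), 83.76348114013672)
hist (array([2292, 4328,  420,  521,  809,  471,  537,  683,  634,  574,  714,
       1409, 3568, 7609,  675,  336,  531,   83,    0,    0]), array([-10,   0,  10,  20,  30,  40,  50,  60,  70,  80,  90, 100, 110,
       120, 130, 140, 150, 160, 170, 180, 190]))
drain hist [247 239 212 267 459 497 554 584 555 696 680 147 124  77  31  21  32  60
   1   0   0   0   0   0   0]
top valid 0.995966796875
small rim (array([ 513.55540327, -189.93678018]), np.float64(50.533982643494134), 147)
small ear [ 478.94926286 -148.72464365   97.4247113 ] [ 467.0001965  -160.39101536   76.99550296] [ 492.6773
[... 207 characters left out ...]
36328125), (481.3729553222656, 330.9101867675781), 83.74421691894531)
hist (array([1362, 2644,  112,   72,  107,  154,  159,  261,  137,  102,  114,
        103, 4968, 9889,  822,   20,   40,   80,    0,    0]), array([-10,   0,  10,  20,  30,  40,  50,  60,  70,  80,  90, 100, 110,
       120, 130, 140, 150, 160, 170, 180, 190]))
drain hist [105  74  66 121 235 287 299 248 282 375 395 115  80  67  22  27  24  35
   4   0   0   0   0   0   0]
bayref [((222, 225), array([556., 236., 125.])), ((250, 200), array([629., 159., 128.])), ((230, 265), array([443., 207., 127.])), ((298, 270), array([437.,  22.,  51.])), ((305, 190), array([663.,   4., 117.])), ((215, 180), array([688., 265., 115.]))]
```

View pics/sidecrop.png

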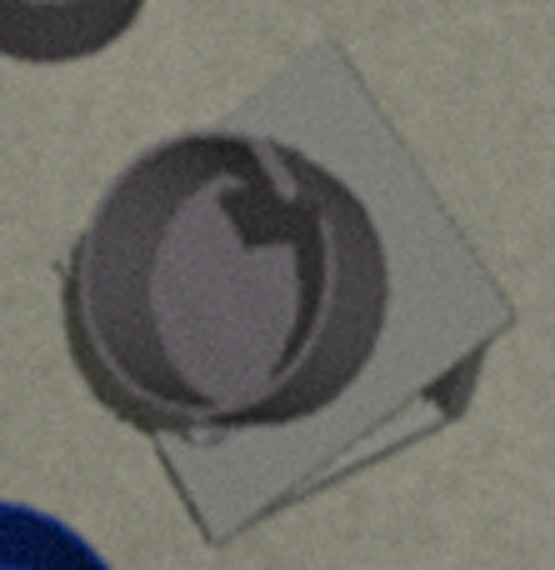

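The crop shows the medium pot leaning towards lower left, its ear on the upper (high) side at crop (275,170). The board's right corner is at (515,315).

```bash
python3 - <<'E'
from h import *
import cv2
Q={}
for n,b in(("side",(322,433,312,426)),("top",(407,484,212,288))):
    c=dict(np.load(f"pics/{n}0.npz")); W=cloud(c)[b[2]:b[3],b[0]:b[1]].reshape(-1,3)
    W=W[(W[:,2]>8)&np.isfinite(W[:,0])]
    # ransac plane with tilt 0.6
    rng=np.random.default_rng(0);best=0
    for _ in range(3000):
        a=W[rng.choice(len(W),3,False)]; m=np.cross(a[1]-a[0],a[2]-a[0]); l=np.linalg.norm(m)
        if l<200: continue
        m/=l; m*=np.sign(m[2])
        if abs(np.arccos(m[2])-.6)>.06: continue
        k=abs((W-a[0])@m)<2.5
        if k.sum()>best: best=k.sum();bk=k
    for _ in range(3):
        p=W[bk]; o=p.mean(0); m=np.linalg.svd(p-o)[2][2]; m*=np.sign(m[2]); bk=abs((W-o)@m)<4
    az=np.arctan2(m[1],m[0]); m=np.array([np.sin(.6)*np.cos(az),np.sin(.6)*np.sin(az),np.cos(.6)])
    print(n,"plane",best,o.round(1),m.round(3),"drainer -x azim",az)
    h=(W-o)@m; print(np.histogram(h,bins=np.arange(-10,110,5)))
    e1=np.array([-np.cos(.6)*np.cos(az),-np.cos(.6)*np.sin(az),np.sin(.6)]); e2=np.cross(m,e1)
    L=np.c_[(W-o)@e1,(W-o)@e2,h]
    rim=L[(h>55)&(h<66)]; cc,R,N=rcirc(rim); print("rim centre",cc,R,N,"base world",(o+cc[0]*e1+cc[1]*e2).round(1))
    ear=L[(h>74)&(h<104)]; print("ear rel",len(ear),(np.median(ear,0)-[*cc,0]).round(1),"world",(o+np.median(ear,0)@np.array([e1,e2,m])).round(1))
    fl=L[(abs(h-5)<3)&(np.hypot(*(L[:,:2]-cc).T)<60)]; print("floor",len(fl),fl.mean(0).round(1))
# small ear refine & bay: large pot through cover
c=dict(np.load("pics/top0.npz"));W=cloud(c)
p=W[228:290,400:520]
E
```

```text
side plane 1945 [ 513.3 -418.6   70.2] [-0.564 -0.013  0.825] drainer -x azim -3.118993077360134
(array([ 296, 1483, 1519,  287,  126,  134,  101,  107,  119,  120,  139,
        122,  141,  240,  148,   48,   44,   38,   17,   10,   31,   28,
          1]), array([-10,  -5,   0,   5,  10,  15,  20,  25,  30,  35,  40,  45,  50,
        55,  60,  65,  70,  75,  80,  85,  90,  95, 100, 105]))
rim centre [-50.91584779   3.9296548 ] 86.60550721038163 102 base world [ 471.2 -415.7   41.5]
ear rel 133 [95.9  0.1 85.9] world [ 501.8 -414.9  166.5]
floor 642 [-33.3   9.7   4.1]
top plane 970 [ 519.1 -400.5   74.1] [-0.563  0.041  0.825] drainer -x azim 3.068991182497587
(array([150, 772, 668, 160,  70,  83,  64,  69,  89,  66,  86,  74,  72,
       120,  82,  10,  13,   6,  12,   8,  17,  17,   3]), array([-10,  -5,   0,   5,  10,  15,  20,  25,  30,  35,  40,  45,  50,
        55,  60,  65,  70,  75,  80,  85,  90,  95, 100, 105]))
rim centre [-19.39089724  -8.18194802] 56.96928401657759 181 base world [ 502.5 -407.5   63.1]
ear rel 65 [61.3  1.9 92.1] world [ 501.2 -405.5  173.7]
floor 390 [-33.5 -10.1   4.3]
```

```bash
python3 - <<'E'
from h import *
import cv2
C={n:dict(np.load(f"pics/{n}0.npz")) for n in("side","top")}
def ray(n,uv,z):
    c=C[n]; d=c["R"].T@np.linalg.inv(c["K"])@np.array([*uv,1]); o=-c["R"].T@c["t"]; return o+d*(z-o[2])/d[2]
a,b,lo=[ray("side",q,z).round(1) for q,z in (((389,321),108),((425,375.2),108),((364.5,420.5),14))]
print("board corners",a,b,lo,"yaw of high edge normal",np.arctan2(*(a-b)[[1,0]])-np.pi/2)
for yaw in (0,):
  for n,bx in(("side",(322,433,312,426)),("top",(407,484,212,288))):
    W=cloud(C[n])[bx[2]:bx[3],bx[0]:bx[1]].reshape(-1,3); W=W[(W[:,2]>8)&np.isfinite(W[:,0])]
    o=np.array([502,-408,63.])
    for it in range(3):
        az=np.pi+yaw; m=np.array([np.sin(.6)*np.cos(az),np.sin(.6)*np.sin(az),np.cos(.6)])
        e1=np.array([-np.cos(.6)*np.cos(az),-np.cos(.6)*np.sin(az),np.sin(.6)]); e2=np.cross(m,e1); B=np.array([e1,e2,m])
        L=(W-o)@B.T; r=np.hypot(L[:,0],L[:,1])
        out=L[(r>66)&(abs(L[:,2])<8)]
        g=np.linalg.lstsq(np.c_[out[:,:2],np.ones(len(out))],out[:,2],rcond=None)[0]
        rim=L[(abs(r-57.5)<9)&(L[:,2]>g[2]+56)&(L[:,2]<g[2]+66)]; cc,R,N=rcirc(rim)
        o=o+cc[0]*e1+cc[1]*e2+g[2]*m
        ear=L[(L[:,2]>g[2]+72)&(L[:,2]<g[2]+104)&(abs(r-59)<14)]
        fl=L[(r<50)&(abs(L[:,2]-g[2]-5)<6)]
    print(n,"o",o.round(1),"R",R,N,"slopes",g.round(3),"out",len(out),"ear",len(ear),ear.mean(0).round(1),ear.min(0).round(),ear.max(0).round(),"floor",fl.mean(0).round(1))
    A=np.c_[fl[:,:2],np.ones(len(fl))]; print("floor slope",np.linalg.lstsq(A,fl[:,2],rcond=None)[0].round(3))
# small ear
for n,bx in(("side",(300,360,265,328)),("top",(340,392,222,268))):
    W=cloud(C[n])[bx[2]:bx[3],bx[0]:bx[1]].reshape(-1,3); e=W[(W[:,2]>70)&(W[:,2]<105)]
    rim=W[(W[:,2]>57)&(W[:,2]<66)&(abs(np.hypot(W[:,0]-514,W[:,1]+190)-51)<5)]; cc,R,N=rcirc(rim)
    d=e[:,:2].mean(0)-cc; print(n,"small c",cc.round(1),R,N,"ear mean",e.mean(0).round(1),len(e),"ang",np.arctan2(d[1],d[0]),np.hypot(*d),cv2.minAreaRect(e[:,:2].astype(np.float32)))
E
```

```text
board corners [ 576.2 -341.8  108. ] [ 571.9 -485.3  108. ] [ 435.6 -479.5   14. ] yaw of high edge normal -0.029956192945648885
side o [ 503.5 -406.    60.9] R 57.10726540491282 367 slopes [-0.002 -0.012 -0.015] out 1789 ear 105 [60.3 -2.4 90.5] [ 55. -16.  73.] [ 64.  14. 103.] floor [-7.8  6.5  4.9]
floor slope [ 2.000e-03 -1.900e-02  5.019e+00]
top o [ 503.8 -405.2   61.2] R 56.908489709256926 194 slopes [ 0.   -0.02 -0.02] out 875 ear 77 [60.5 -0.2 89.2] [ 53. -16.  72.] [ 64.  14. 103.] floor [-15.9  -3.9   5.3]
floor slope [ 0.007 -0.011  5.411]
side small c [ 513.4 -190.4] 50.66109916732976 246 ear mean [ 478.2 -152.    89.6] 78 ang 2.3140420192166427 52.08692542989836 ((479.9652099609375, -149.07740783691406), (31.804826736450195, 9.511714935302734), 39.92085647583008)
top small c [ 513.6 -189.9] 50.58049207428242 131 ear mean [ 480.1 -151.1   94.8] 37 ang 2.2815767395379387 51.22383406624238 ((501.85443115234375, -187.8323211669922), (28.142921447753906, 99.70540618896484), 29.723812103271484)
```

```bash
cat > g.py <<'E'
# python3 g.py x y z yaz [tilt]: remaining travel (tool axes) and rotvec to TCP target; tool y at azimuth yaz, tool z down tilted by 'tilt' about tool x
import sys,numpy as np
from scipy.spatial.transform import Rotation as Ro
from rig import r
x,y,z,a,*t=map(float,sys.argv[1:]); t=t[0] if t else 0
s=r.state(); R=np.array(s["ee_rot"])
T=np.array([[np.sin(a),np.cos(a),0],[-np.cos(a),np.sin(a),0],[0,0,-1]])@Ro.from_rotvec([t,0,0]).as_matrix()
d=np.array([x,y,z])-s["tool_pos"]
print("t %.2f pos"%s["time_s"],np.round(s["tool_pos"],1),"travel",np.round(R.T@d,1),"in target axes",np.round(T.T@d,1),"rot",np.round(Ro.from_matrix(R.T@T).as_rotvec(),3),"open",round(s["opening"],1),"F",np.round(s["wrist_force"],1),"q",np.round(s["q"],2))
E
python3 -m crank '{"travel":[[-29,-24,0],[-29,-24,0],[-29,-24,0],[-29,-24,0],[-29,-24,0],[-29,-24,0],[-29,-24,0],[-29,-24,0],[-29,-24,0],[-29,-24,0]],"delta_rot":[[0,0,0],[0,0,0],[0,0,0],[0,0,0],[0,0,0],[0,0,0],[0,0,0],[0,0,0],[0,0,0],[0,0,0]],"jaw":[40,40,40,40,40,40,40,40,40,40]}'; python3 g.py 554 60 190 1.459
```

```text
time_s: 0.93
tool_pos: [373.6, 303.4, 183.8]
ee_rot: [[-0.971, 0.237, -0.0], [0.237, 0.971, -0.0], [0.0, -0.0, -1.0]]
wrist_force: [0.9, 0.8, 0.0]
opening: 41.0
finger_force: 0.0Traceback (most recent call last):
  File "g.py", line 9, in <module>
    print("t %.2f pos"%s["time_s"],np.round(s["tool_pos"],1),"travel",np.round(R.T@d,1),"in target axes",np.round(T.T@d,1),"rot",np.round(Ro.from_matrix(R.T@T).as_rotvec(),3),"open",round(s["opening"],1),"F",np.round(s["wrist_force"],1),"q",np.round(s["q"],2))
                                                                                                                                          ~~~~~~~~~~~~~~^^^^^^^
  File "scipy/spatial/transform/_rotation.pyx", line 1143, in scipy.spatial.transform._rotation.Rotation.from_matrix
ValueError: Non-positive determinant (left-handed or null coordinate frame) in rotation matrix 0: [[-9.91842583e-01  1.27468607e-01 -2.09737065e-04]
 [ 1.27468580e-01  9.91842599e-01  1.38002429e-04]
 [-2.25617133e-04 -1.10141800e-04  9.99999968e-01]].
```

```bash
sed -i 's/\[\[np.sin(a),np.cos(a),0\],\[-np.cos(a),np.sin(a),0\]/[[-np.sin(a),np.cos(a),0],[np.cos(a),np.sin(a),0]/' g.py
python3 -m crank '{"travel":[[-29,-24,0],[-29,-24,0],[-29,-24,0],[-29,-24,0],[-29,-24,0],[-29,-24,0],[-29,-24,0],[-15,-15,0],[0,0,0]],"delta_rot":[[0,0,0],[0,0,0],[0,0,0],[0,0,0],[0,0,0],[0,0,0],[0,0,-0.04],[0,0,-0.09],[0,0,0]],"jaw":[40,40,40,40,40,40,40,40,40]}'; python3 g.py 554 60 133 1.459
```

```text
time_s: 1.68
tool_pos: [543.9, 72.0, 183.5]
ee_rot: [[-0.994, 0.11, -0.0], [0.11, 0.994, -0.002], [-0.0, -0.002, -1.0]]
wrist_force: [-0.8, -0.1, 0.5]
opening: 39.9
finger_force: 0.0
t 1.68 pos [543.9  72.  183.5] travel [-11.4 -10.8  50.5] in target axes [-11.4 -10.8  50.5] rot [-0.002  0.     0.002] open 39.9 F [-0.8 -0.1  0.5] q [-0.01  0.04  1.73 -0.    1.38 -1.47]
```

```bash
python3 -m crank '{"travel":[[-11,-11,5],[0,0,23],[0,0,22],[0,0,0],[0,0,0],[0,0,0],[0,0,0],[0,0,0]],"delta_rot":[[0,0,0],[0,0,0],[0,0,0],[0,0,0],[0,0,0],[0,0,0],[0,0,0],[0,0,0]],"jaw":[40,40,40,40,0,0,0,0]}'; python3 g.py 578 278 133 1.459
```

```text
time_s: 2.35
tool_pos: [552.9, 64.1, 135.7]
ee_rot: [[-0.994, 0.109, 0.003], [0.109, 0.994, -0.0], [-0.003, 0.0, -1.0]]
wrist_force: [-0.3, -0.0, -0.8]
opening: 21.1
finger_force: 0.0
t 2.35 pos [552.9  64.1 135.7] travel [ -1.6 215.3   2.8] in target axes [ -1.1 215.3   2.7] rot [0.    0.003 0.002] open 21.1 F [-0.3 -0.  -0.8] q [-0.03  0.09  1.76 -0.    1.28 -1.49]
```

```bash
python3 -m crank '{"travel":[[0,-3,0],[0,0,0],[0,0,0],[0,0,0]],"delta_rot":[[0,0,0],[0,0,0],[0,0,0],[0,0,0]],"jaw":[0,0,0,0]}' && python3 -m crank '{"travel":[[0,6,0],[0,15,0],[0,22,0],[0,22,0],[0,22,0],[0,22,0],[0,22,0],[0,22,0],[0,22,0],[0,22,0]],"delta_rot":[[0,0,0],[0,0,0],[0,0,0],[0,0,0],[0,0,0],[0,0,0],[0,0,0],[0,0,0],[0,0,0],[0,0,0]],"jaw":[0,0,0,0,0,0,0,0,0,0]}'; python3 g.py 578 278 133 1.459
```

```text
time_s: 2.68
tool_pos: [551.7, 60.8, 134.3]
ee_rot: [[-0.994, 0.11, 0.0], [0.11, 0.994, -0.0], [-0.0, 0.0, -1.0]]
wrist_force: [-0.8, -0.3, -0.5]
opening: 1.7
finger_force: 0.0
time_s: 3.52
tool_pos: [573.0, 258.3, 133.9]
ee_rot: [[-0.994, 0.11, -0.0], [0.11, 0.994, 0.0], [0.0, 0.0, -1.0]]
wrist_force: [0.3, -0.7, 0.3]
opening: 0.5
finger_force: 0.0
t 3.52 pos [573.  258.3 133.9] travel [-2.9 20.1  0.9] in target axes [-2.8 20.1  0.9] rot [ 0.    -0.     0.002] open 0.5 F [ 0.3 -0.7  0.3] q [ 0.3   0.27  1.57  0.    1.31 -1.16]
```

```bash
python3 - <<'E'
from rig import r, imaging
import cv2,numpy as np
for n in("side","top"):
    c=imaging.capture(n); np.savez(f"pics/{n}1.npz",**c)
    f=c["frame"][:,:,::-1]
    cv2.imwrite(f"pics/{n}1.png",f)
a=cv2.imread("pics/side1.png")[60:260,180:400]; b=cv2.imread("pics/top1.png")[130:330,120:340]
cv2.imwrite("pics/both1.png",cv2.resize(np.hstack([a,b]),None,fx=1.8,fy=1.8))
E
```

```text
(no output)
```

View pics/both1.png

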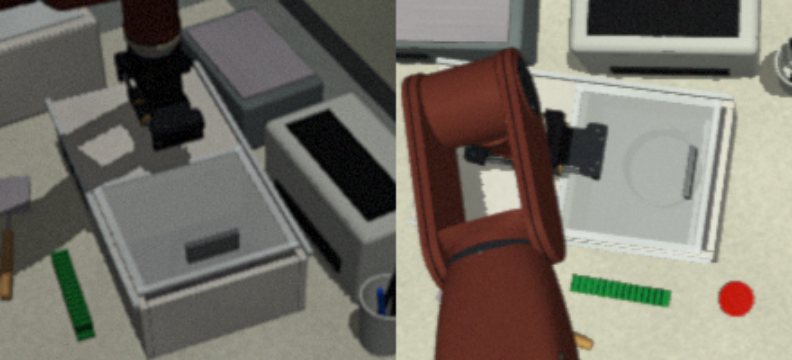

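The crops show the cover still shut, with the fin at about (283,225) in the top view and the gripper over the housing. The grip missed. I'll check the gripper's imaged position against its reported one.

```bash
python3 - <<'E'
from h import *
from rig import r
import cv2
s=r.state(); p=np.array(s["tool_pos"]); print(p)
for n in("side","top"):
    c=dict(np.load(f"pics/{n}1.npz")); print(n,proj(c,p),proj(c,p+[0,0,70]),proj(c,p+[0,0,150]),"fin",proj(c,[554,59.7,161]))
    W=cloud(c); W0=cloud(dict(np.load(f"pics/{n}0.npz")))
    ch=(np.abs(W[...,2]-W0[...,2])>15)&(W[...,2]>100)
    v,u=np.nonzero(ch); w=W[ch]
    m=(np.hypot(w[:,0]-p[0],w[:,1]-p[1])<130)
    for a in range(100,340,20):
        k=m&(w[:,2]>a)&(w[:,2]<=a+20)
        if k.sum()>5: print(a,k.sum(),"med",np.median(w[k],0).round(),"min",w[k].min(0).round(),"max",w[k].max(0).round())
    cv2.imwrite(f"pics/{n}z.png",cv2.resize(c["frame"][100:300,160:360,::-1],None,fx=3,fy=3,interpolation=2))
E
```

```text
[572.8402565  260.13293105 133.93058162]
side [270.8573519  150.17161553] [269.03135526 130.69560931] [266.77540221 106.6337054 ] fin [297.16310808 192.00357149]
240 212 med [551. 176. 253.] min [525. 167. 240.] max [599. 351. 260.]
260 317 med [546. 233. 268.] min [525. 159. 260.] max [609. 355. 280.]
280 573 med [557. 195. 286.] min [525. 155. 280.] max [602. 357. 300.]
300 132 med [563. 210. 310.] min [544. 202. 300.] max [590. 249. 320.]
320 173 med [565. 210. 333.] min [529. 202. 320.] max [606. 272. 340.]
top [212.94223313 218.35805184] [206.26268224 213.97967463] [197.60166414 208.30246596] fin [282.82701088 224.91738131]
240 42 med [544. 234. 258.] min [526. 179. 242.] max [605. 348. 260.]
260 117 med [543. 232. 264.] min [526. 164. 260.] max [606. 350. 280.]
280 643 med [559. 193. 286.] min [525. 164. 280.] max [601. 358. 298.]
300 43 med [567. 212. 309.] min [545. 208. 300.] max [588. 219. 320.]
320 70 med [569. 212. 332.] min [531. 207. 320.] max [604. 276. 340.]
```

View pics/sidez.png

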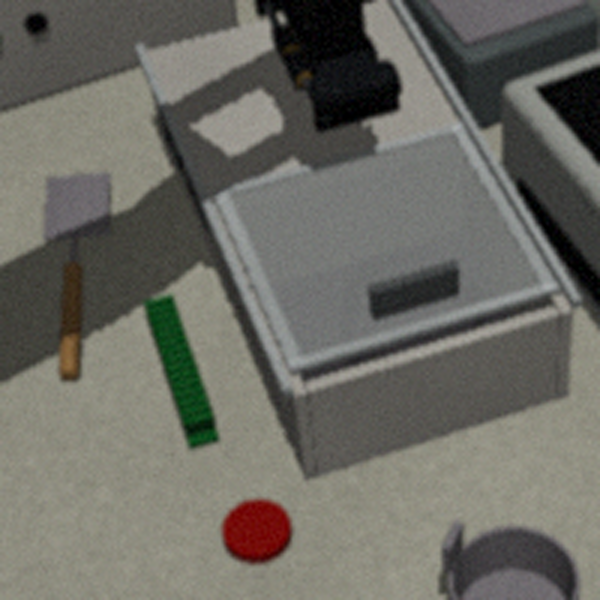

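The body's lowest visible part is at z ≈ 240, and its own end hides the fingers from this view. I'll lift, turn the gripper so the tips show, and measure their real height.

```bash
python3 -m crank '{"travel":[[0,0,-6],[0,0,-6],[0,0,-6],[0,0,-6],[0,0,-6],[0,0,-6],[0,0,-6],[0,0,-6],[0,0,-6],[0,0,0]],"delta_rot":[[0,0,0.12],[0,0,0.12],[0,0,0.12],[0,0,0.12],[0,0,0.12],[0,0,0.12],[0,0,0.12],[0,0,0.12],[0,0,0.12],[0,0,0]],"jaw":[60,60,60,60,60,60,60,60,60,60]}' >/dev/null; python3 - <<'E'
from h import *
from rig import r, imaging
import cv2
p=np.array(r.state()["tool_pos"]); print(p)
c=imaging.capture("side"); W=cloud(c); W0=cloud(dict(np.load("pics/side0.npz")))
print(proj(c,p),proj(c,p+[0,0,70]))
k=(c["range_z"]<np.load("pics/side0.npz")["range_z"]-12)&(np.hypot(W[...,0]-p[0],W[...,1]-p[1])<130)&(W[...,2]>130)
w=W[k]
for a in range(140,320,10):
    q=w[(w[:,2]>a)&(w[:,2]<=a+10)]
    if len(q)>3: print(a,len(q),q.mean(0).round(),q.min(0).round()[:2],q.max(0).round()[:2])
u,v=map(int,proj(c,p)); cv2.imwrite("pics/tip2.png",cv2.resize(c["frame"][v-90:v+50,u-80:u+80,::-1],None,fx=4,fy=4,interpolation=2))
print("crop origin",u-80,v-90)
E
```

```text
[573.87169207 256.42611867 189.51485461]
[270.34853157 135.50042728] [268.44712406 114.87466175]
220 9 [583. 258. 229.] [538. 239.] [610. 275.]
230 39 [572. 252. 235.] [536. 231.] [611. 274.]
240 50 [571. 254. 245.] [533. 232.] [612. 277.]
250 43 [578. 254. 254.] [535. 231.] [613. 281.]
260 45 [575. 251. 265.] [534. 229.] [614. 278.]
270 38 [581. 252. 275.] [533. 228.] [620. 277.]
280 18 [603. 264. 285.] [535. 232.] [617. 277.]
290 25 [564. 243. 298.] [484. 193.] [662. 274.]
300 144 [559. 234. 306.] [480. 190.] [666. 312.]
310 261 [582. 234. 315.] [479. 187.] [668. 316.]
crop origin 190 45
```

View pics/tip2.png

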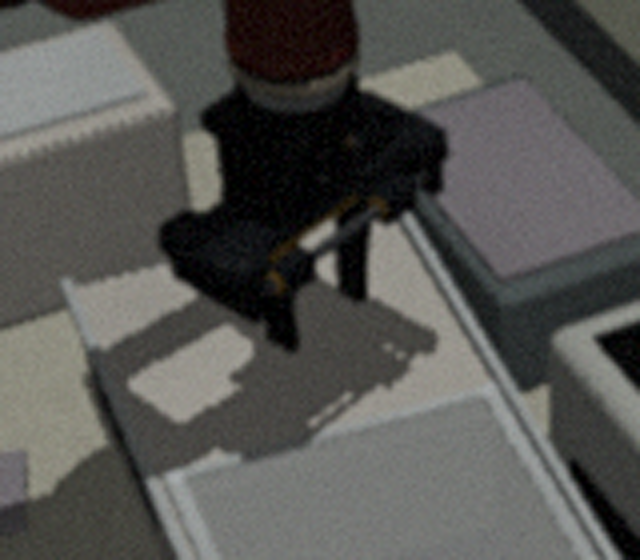

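The tips are at full-image pixels (262,131) and (279,119), midpoint (270.7,125.4). The reported TCP projects to (270.3,135.5), so the real tips sit about 34 mm above the reported height, while x and y agree. That is why the grip passed over the fin. I'll allow for it and check it again later.

```bash
python3 g.py 554 60 145 1.459
```

```text
t 4.50 pos [573.6 256.4 188.7] travel [-174.8  -91.6   43.7] in target axes [  -2.5 -197.3   43.7] rot [ 1.000e-03  1.000e-03 -1.076e+00] open 58.0 F [ 0.3 -0.2  0.3] q [ 0.3   0.22  1.51 -0.    1.4  -0.09]
```

```bash
python3 -m crank '{"travel":[[-29,-15.2,0],[-29,-15.2,0],[-29,-15.2,0],[-29,-15.2,0],[-29,-15.2,0],[-29.8,-15.6,0],[0,0,10],[0,0,10],[0,0,10],[0,0,10]],"delta_rot":[[0,0,0],[0,0,0],[0,0,0],[0,0,0],[0,0,0],[0,0,0],[0,0,-0.12],[0,0,-0.12],[0,0,-0.12],[0,0,-0.12]],"jaw":[40,40,40,40,40,40,40,40,40,40]}' >/dev/null; python3 -m crank '{"travel":[[0,0,4],[0,0,0],[0,0,0],[0,0,0],[0,0,0]],"delta_rot":[[0,0,-0.12],[0,0,-0.12],[0,0,-0.12],[0,0,-0.12],[0,0,-0.116]],"jaw":[40,40,40,40,40]}'; python3 g.py 554 60 103 1.459
```

```text
time_s: 5.75
tool_pos: [552.5, 60.1, 143.2]
ee_rot: [[-0.995, 0.103, -0.001], [0.103, 0.995, -0.0], [0.001, -0.0, -1.0]]
wrist_force: [-0.3, -0.6, 0.3]
opening: 40.1
finger_force: 0.0
t 5.75 pos [552.5  60.1 143.2] travel [-1.5  0.  40.2] in target axes [-1.5  0.  40.2] rot [-0.    -0.001  0.008] open 40.1 F [-0.3 -0.6  0.3] q [-0.03  0.09  1.75 -0.    1.3  -1.5 ]
```

```bash
python3 -m crank '{"travel":[[0,0,14],[0,0,14],[0,0,12],[0,0,0],[0,0,0],[0,0,0],[0,0,0],[0,0,0],[0,0,0],[0,0,0]],"delta_rot":[[0,0,0.006],[0,0,0],[0,0,0],[0,0,0],[0,0,0],[0,0,0],[0,0,0],[0,0,0],[0,0,0],[0,0,0]],"jaw":[40,40,40,8,8,8,8,8,8,8]}'; python3 g.py 578 278 103 1.459
```

```text
time_s: 6.58
tool_pos: [553.8, 60.9, 104.8]
ee_rot: [[-0.993, 0.119, 0.002], [0.119, 0.993, 0.001], [-0.002, 0.001, -1.0]]
wrist_force: [1.0, 2.3, 1.6]
opening: 9.7
finger_force: 30.0
t 6.58 pos [553.8  60.9 104.8] travel [  1.8 218.5   2. ] in target axes [1.000e-01 2.185e+02 1.800e+00] rot [ 0.001  0.002 -0.008] open 9.7 F [1.  2.3 1.6] q [-0.03  0.13  1.79  0.    1.23 -1.48]
```

```bash
python3 -m crank '{"travel":[[0,6,0],[0.2,15,0],[0.2,24,0],[0.2,24,0],[0.2,24,0],[0.2,24,0],[0.2,24,0],[0.2,24,0],[0.2,24,0],[0.2,18,0]],"delta_rot":[[0,0,0],[0,0,0],[0,0,0],[0,0,0],[0,0,0],[0,0,0],[0,0,0],[0,0,0],[0,0,0],[0,0,0]],"jaw":[8,8,8,8,8,8,8,8,8,8]}';  python3 -m crank '{"travel":[[0,8,0],[0,4,0],[0,2,0],[0,0,0],[0,0,0]],"delta_rot":[[0,0,0],[0,0,0],[0,0,0],[0,0,0],[0,0,0]],"jaw":[8,8,8,8,8]}'; python3 g.py 578 278 103 1.459
```

```text
time_s: 7.42
tool_pos: [576.3, 266.6, 104.8]
ee_rot: [[-0.993, 0.118, 0.001], [0.118, 0.993, -0.003], [-0.001, -0.003, -1.0]]
wrist_force: [-5.4, -55.1, 8.3]
opening: 10.6
finger_force: 29.6
time_s: 7.83
tool_pos: [575.9, 265.3, 104.6]
ee_rot: [[-0.993, 0.122, -0.008], [0.122, 0.992, -0.025], [0.005, -0.026, -1.0]]
wrist_force: [-13.5, -47.0, 21.8]
opening: 9.9
finger_force: 30.0
t 7.83 pos [575.9 265.3 104.6] travel [-0.5 12.9  1.3] in target axes [-0.6 12.9  1.6] rot [-0.026 -0.005 -0.011] open 9.9 F [-13.5 -47.   21.8] q [ 0.32  0.32  1.56 -0.02  1.28 -1.12]
```

```bash
python3 -m crank '{"travel":[[0,-7,0],[0,-6,0],[0,0,0],[0,0,0],[0,0,0],[0,0,0],[0,0,0]],"delta_rot":[[0,0,0],[0,0,0],[0,0,0],[0,0,0],[0,0,0],[0,0,0],[0,0,0]],"jaw":[8,8,8,30,30,30,30]}'; python3 g.py 578 278 103 1.459;  python3 -m crank '{"travel":[[0,0,-15],[0,0,-30],[0,0,-30],[0,-40,0],[0,-40,0],[0,-40,0],[0,-40,0],[0,-40,0],[0,-40,0],[0,0,0]],"delta_rot":[[0,0,0],[0,0,0],[0,0,0],[0,0,0],[0,0,0],[0,0,0],[0,0,0],[0,0,0],[0,0,0],[0,0,0]],"jaw":[30,30,30,30,30,30,30,30,30,30]}'
python3 - <<'E'
from h import *
from rig import r, imaging
import cv2
for n in("side","top"):
    c=imaging.capture(n); np.savez(f"pics/{n}3.npz",**c); cv2.imwrite(f"pics/{n}3.png",c["frame"][:,:,::-1])
a=cv2.imread("pics/side3.png")[60:270,180:380]; b=cv2.imread("pics/top3.png")[130:340,120:330]
cv2.imwrite("pics/both3.png",cv2.resize(np.hstack([a,b]),None,fx=1.95,fy=1.95,interpolation=2))
E
```

```text
time_s: 8.42
tool_pos: [575.8, 268.0, 103.5]
ee_rot: [[-0.993, 0.119, -0.0], [0.119, 0.993, 0.0], [0.0, 0.0, -1.0]]
wrist_force: [0.6, -0.3, -0.0]
opening: 26.4
finger_force: 0.0
t 8.42 pos [575.8 268.  103.5] travel [-1.  10.1  0.5] in target axes [-1.  10.1  0.5] rot [ 0.    -0.    -0.007] open 26.4 F [ 0.6 -0.3 -0. ] q [ 0.31  0.31  1.57  0.    1.26 -1.14]
time_s: 9.25
tool_pos: [547.0, 23.0, 178.9]
ee_rot: [[-0.992, 0.124, -0.0], [0.124, 0.992, -0.003], [-0.0, -0.003, -1.0]]
wrist_force: [0.3, 0.4, -0.1]
opening: 29.9
finger_force: 0.0
```

View pics/both3.png

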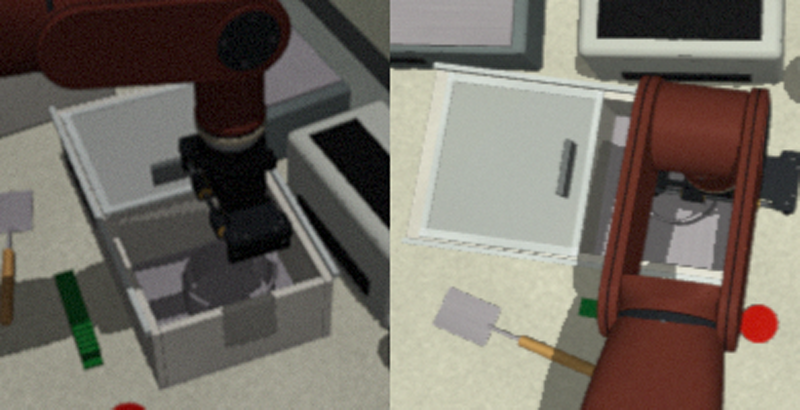

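```bash
python3 - <<'E'
from h import *
import cv2
yd=np.array([.11,.994]); xd=np.array([.994,-.11])
for n in("top","side"):
    W=cloud(dict(np.load(f"pics/{n}3.npz"))); w=W.reshape(-1,3)
    L=np.c_[(w[:,:2]-[563.5,144])@xd,(w[:,:2]-[563.5,144])@yd,w[:,2]]
    f=L[(L[:,2]>140)&(L[:,2]<168)&(abs(L[:,0])<45)&(L[:,1]>60)&(L[:,1]<180)]
    print(n,"fin rel bay est",len(f),f.mean(0).round(1),cv2.minAreaRect(w[(L[:,2]>140)&(L[:,2]<168)&(abs(L[:,0])<45)&(L[:,1]>60)&(L[:,1]<180)][:,:2].astype(np.float32)))
    # heights along the bay axis lines
    W0=cloud(dict(np.load(f"pics/{n}0.npz"))).reshape(-1,3)
    for nm,ww in(("now",w),("before",W0)):
        l=np.c_[(ww[:,:2]-[563.5,144])@xd,(ww[:,:2]-[563.5,144])@yd,ww[:,2]]
        k=(abs(l[:,0])<70)&(l[:,2]>-20)&(l[:,2]<170)
        for lo in (range(-145,-85,5) if nm=="before" else range(60,170,10)):
            z=l[k&(l[:,1]>=lo)&(l[:,1]<lo+(5 if nm=="before" else 10)),2]; print(nm,lo,len(z),np.percentile(z,[10,50,90]).round() if len(z) else "",end=" | ")
        print()
E
```

```text
top fin rel bay est 160 [ -0.6 119.7 157.7] ((576.939697265625, 264.2530822753906), (11.714611053466797, 80.35464477539062), 83.76660919189453)
now 60 0  | now 70 52 [ 3.  6. 10.] | now 80 140 [1. 5. 9.] | now 90 638 [  5.  65. 129.] | now 100 166 [123. 126. 130.] | now 110 274 [124. 130. 161.] | now 120 130 [125. 140. 164.] | now 130 112 [123. 126. 130.] | now 140 164 [123. 126. 129.] | now 150 171 [123. 127. 129.] | now 160 171 [123. 126. 129.] | 
before -145 71 [-2.  1.  5.] | before -140 193 [ -1.  32. 105.] | before -135 94 [111. 119. 122.] | before -130 88 [116. 119. 123.] | before -125 28 [116. 118. 121.] | before -120 19 [122. 127. 131.] | before -115 146 [  3. 126. 131.] | before -110 152 [  3. 124. 130.] | before -105 86 [123. 127. 130.] | before -100 89 [123. 126. 129.] | before -95 87 [123. 126. 129.] | before -90 133 [125. 144. 163.] | 
side fin rel bay est 136 [-17.2 119.1 153.6] ((571.438232421875, 264.55126953125), (17.52721405029297, 69.21310424804688), 80.9397201538086)
now 60 41 [2. 5. 8.] | now 70 47 [2. 5. 9.] | now 80 63 [  1.   6. 103.] | now 90 873 [ 12.  65. 123.] | now 100 292 [ 13.  71. 126.] | now 110 200 [124. 136. 159.] | now 120 105 [124. 133. 162.] | now 130 26 [124. 127. 130.] | now 140 29 [124. 126. 128.] | now 150 37 [122. 125. 129.] | now 160 43 [124. 126. 128.] | 
before -145 72 [-2.  1.  4.] | before -140 497 [  2.  57. 110.] | before -135 1064 [ 11.  64. 113.] | before -130 116 [ 26. 118. 121.] | before -125 29 [115. 117. 120.] | before -120 31 [125. 129. 132.] | before -115 136 [122. 126. 131.] | before -110 62 [125. 128. 130.] | before -105 64 [124. 127. 129.] | before -100 91 [123. 126. 130.] | before -95 105 [124. 128. 159.] | before -90 316 [125. 141. 160.] |
```

The cover now lies over the housing with its fin at about (264 − 130) along y, and the depth profile shows it started about 15.5 mm open. It has reached its end stop. The bay's centre is therefore about (561.8,128.6), and the shut fin position is about (552.3,44.3). I'll go to the medium pot next and measure the large pot on the way.

```bash
python3 g.py 475 -405 175 -0.028 -0.6
```

```text
t 9.35 pos [547.6  27.9 179.1] travel [  19.1 -438.6    3.8] in target axes [-434.8  -52.2  -30.8] rot [-0.485 -0.442  1.428] open 30.2 F [-0.3 -0.4  0.3] q [-0.09  0.04  1.73  0.    1.37 -1.54]
```

```bash
Z='[0,0,0]'; python3 -m crank '{"travel":[[1.6,-20,0],[1.6,-37,0],[1.6,-37,0],[1.6,-37,0],[1.6,-37,0],[1.6,-37,0],[1.6,-37,0],[1.6,-37,0],[1.6,-37,0],[1.6,-37,0]],"delta_rot":[[0,0,0],[0,0,0],[0,0,0],[0,0,0],[0,0,0],[0,0,0],[0,0,0],[0,0,0],[0,0,0],[0,0,0]],"jaw":[40,40,40,40,40,40,40,40,40,40]}' >/dev/null
python3 -m crank '{"travel":[[1.5,-37,0],[1.5,-37,0],[0,-8,0],[0,0,0],[0,0,0],[0,0,0],[0,0,0],[0,0,0],[0,0,0],[0,0,0]],"delta_rot":[[0,0,0],[0,0,0],[0,0,0.1],[0,0,0.12],[0,0,0.12],[0,0,0.12],[0,0,0.12],[0,0,0.12],[0,0,0.12],[0,0,0.12]],"jaw":[40,40,40,40,40,40,40,40,40,40]}' >/dev/null
python3 -m crank '{"travel":[[0,0,0],[0,0,0],[0,0,0],[0,0,0],[0,0,0],[0,0,0],[0,0,0],[0,0,0],[0,0,0],[0,0,0]],"delta_rot":[[0,0,0.12],[0,0,0.12],[0,0,0.12],[0,0,0.12],[0,0,0.05],[-0.12,0,0],[-0.12,0,0],[-0.12,0,0],[-0.12,0,0],[-0.12,0,0]],"jaw":[40,40,40,40,40,40,40,40,40,40]}'
python3 g.py 501 -406 170 -0.028 -0.6
python3 - <<'E'
from h import *
from rig import r, imaging
import cv2
s=r.state(); p=np.array(s["tool_pos"])
for n in("side","top"):
    c=imaging.capture(n); np.savez(f"pics/{n}4.npz",**c); cv2.imwrite(f"pics/{n}4.png",c["frame"][:,:,::-1]); print(n,proj(c,p),proj(c,p-34*np.array(s["ee_rot"])[:,2]),proj(c,p+[0,0,34]))
    W=cloud(c).reshape(-1,3); W=W[np.isfinite(W[:,0])]
    d=np.hypot(*(W[:,:2]-[561.8,128.6]).T)
    for cen in (np.array([562,128]),):
        for _ in range(4):
            k=(W[:,2]>58)&(W[:,2]<71)&(np.hypot(*(W[:,:2]-cen).T)<82); 
            cen,R,N=rcirc(W[k])
        e=W[(W[:,2]>76)&(W[:,2]<108)&(abs(np.hypot(*(W[:,:2]-cen).T)-66)<10)]
        d=e[:,:2]-cen; ang=np.arctan2(d[:,1],d[:,0])
        print("large",cen.round(1),R,N,"ear",len(e),e.mean(0).round(1),"ang",np.median(ang),np.percentile(ang,[5,95]))
a=cv2.imread("pics/side4.png")[270:450,270:450]; b=cv2.imread("pics/top4.png")[130:310,190:340]
cv2.imwrite("pics/both4.png",cv2.resize(np.hstack([a,b]),None,fx=2.4,fy=2.4,interpolation=2))
E
```

```text
time_s: 11.85
tool_pos: [478.7, -400.3, 180.8]
ee_rot: [[0.017, 0.821, 0.57], [1.0, -0.012, -0.013], [-0.003, 0.57, -0.821]]
wrist_force: [0.2, 0.7, -1.4]
opening: 40.1
finger_force: 0.0
t 11.85 pos [ 478.7 -400.3  180.8] travel [-5.3 12.2 21.7] in target axes [-5.1 12.4 21.6] rot [ 0.007 -0.003  0.011] open 40.1 F [ 0.2  0.7 -1.4] q [-1.15 -0.08  1.98  0.64  1.05 -1.41]
side [367.34524939 345.21985077] [359.67473215 342.51511319] [368.45788737 336.96178443]
large [576.7 116.9] 63.444857172015354 221 ear 40 [631.4  81.5  96.5] ang -0.6347905512925045 [-0.68916184 -0.3575072 ]
top [453.35791353 255.08840983] [456.31964233 261.61041196] [457.05151589 253.97825027]
large [576.5 117.2] 63.34145075599903 202 ear 38 [632.9  84.6  98.1] ang -0.5306659390736603 [-0.69252995 -0.32357804]
```

View pics/both4.png

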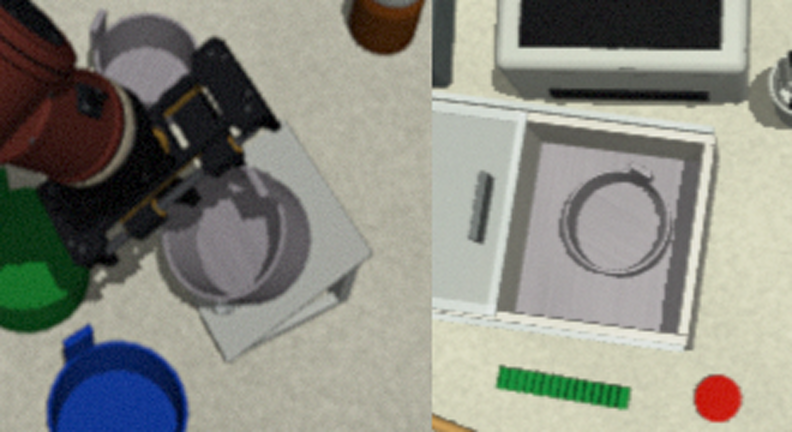

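The side crop shows the tilted gripper over the medium pot, with its fingers short of the ear at about (232,170). The top crop shows the large pot open in the bay, with its ear to the upper right at (640,172), azimuth about -0.52 rad. I'll get the tip offset from the depth data, in tool axes.

```bash
python3 - <<'E'
from h import *
from rig import r
s=r.state(); p=np.array(s["tool_pos"]); R=np.array(s["ee_rot"])
for n in("side","top"):
    a=dict(np.load(f"pics/{n}4.npz")); z0=np.load(f"pics/{n}0.npz")["range_z"]
    W=cloud(a); k=(a["range_z"]<z0-12)&(a["range_z"]>0); L=(W[k]-p)@R
    L=L[(abs(L[:,0])<25)&(abs(L[:,1])<60)&(L[:,2]>-130)&(L[:,2]<60)]
    for z in range(-120,40,8):
        q=L[(L[:,2]>=z)&(L[:,2]<z+8)]
        if len(q): print(n,z,len(q),"x",np.percentile(q[:,0],[5,50,95]).round(),"y",np.round(np.sort(q[:,1])[::max(1,len(q)//8)]))
E
```

```text
side -120 12 x [-20.  -7.  20.] y [-18. -18. -18.  58.  58.  59.  59.  59.  59.  59.  60.  60.]
side -112 2 x [-16. -15. -14.] y [-20. -18.]
side -104 10 x [-14. -13. -10.] y [-24. -22. -20. -20. -19. -18. -18. -18. -18. -17.]
side -96 11 x [-11.  -7.  -5.] y [-19. -18. -17. -17. -16. -15. -14. -14. -13. -13. -12.]
side -88 5 x [-7. -5. -0.] y [-14. -14. -13. -13. -13.]
side -80 5 x [-13.  -4.  -2.] y [-18. -16. -14. -13. -13.]
side -72 14 x [-14. -11.   4.] y [-22. -21. -19. -19. -18. -16. -15. -15. -13. -13. -13. -13. -12. -12.]
side -64 17 x [-14. -12.   5.] y [-22. -18. -18. -17. -16. -14. -13. -13. -13.]
side -56 18 x [-14. -12.  -5.] y [-18. -17. -14. -13. -13. -12.  30.  34.  36.]
side -48 19 x [-14. -12.  -3.] y [-22. -19. -17. -16. -13. -13. -12.  29.  32.  36.]
side -40 1 x [-11. -11. -11.] y [-14.]
top -120 3 x [17. 20. 21.] y [-26. -25. -23.]
top -96 7 x [ 8.  9. 11.] y [-35. -35. -29. -28. -26. -26. -22.]
top -88 7 x [ 8.  9. 10.] y [-32. -26. -25. -22. -21. -19. -19.]
top -80 5 x [3. 6. 9.] y [-32. -21. -20. -20. -19.]
top -72 3 x [1. 2. 3.] y [-22. -19. -19.]
top -64 1 x [2. 2. 2.] y [-21.]
top -56 4 x [ 9. 10. 11.] y [-27.  21.  25.  29.]
top -48 4 x [ 9. 10. 11.] y [-27.  28.  28.  30.]
top -40 2 x [ 9.  9. 10.] y [21. 28.]
```

```bash
python3 -m crank '{"travel":[[-6,11,8],[0,0,12],[0,0,14],[0,0,14],[0,0,14],[0,0,12],[0,0,0]],"delta_rot":[[0.007,-0.003,0.011],[0,0,0],[0,0,0],[0,0,0],[0,0,0],[0,0,0],[0,0,0]],"jaw":[40,40,40,40,40,40,40]}';python3 g.py 535.8 -406.6 119.3 -0.028 -0.6
```

```text
time_s: 12.53
tool_pos: [528.6, -405.5, 121.2]
ee_rot: [[0.026, 0.83, 0.556], [1.0, -0.025, -0.009], [0.007, 0.556, -0.831]]
wrist_force: [-1.3, 0.4, -0.2]
opening: 40.0
finger_force: 0.0
t 12.53 pos [ 528.6 -405.5  121.2] travel [-1.   5.   5.6] in target axes [-0.9  4.9  5.7] rot [-0.01  -0.007 -0.002] open 40.0 F [-1.3  0.4 -0.2] q [-1.06  0.08  1.93  0.65  0.91 -1.38]
```

```bash
python3 -m crank '{"travel":[[-1,5,5],[0,0,0],[0,0,0],[0,0,0],[0,0,0],[0,0,0],[0,0,0],[0,0,0],[0,0,0]],"delta_rot":[[-0.01,-0.007,0],[0,0,0],[0,0,0],[0,0,0],[0,0,0],[0,0,0],[0,0,0],[0,0,0],[0,0,0]],"jaw":[40,40,6,6,6,6,6,6,6]}';python3 g.py 535.8 -406.6 119.3 -0.028 -0.6
```

```text
time_s: 13.28
tool_pos: [533.3, -409.3, 122.4]
ee_rot: [[0.034, 0.824, 0.566], [0.999, -0.027, -0.021], [-0.002, 0.566, -0.824]]
wrist_force: [-8.2, 0.3, 1.9]
opening: 8.0
finger_force: 28.9
t 13.28 pos [ 533.3 -409.3  122.4] travel [2.8 0.3 3.9] in target axes [2.8 0.3 3.9] rot [ 0.002  0.005 -0.003] open 8.0 F [-8.2  0.3  1.9] q [-1.06  0.08  1.93  0.67  0.9  -1.39]
```

Opening 8.0 mm, so the medium ear is held. I'll lift it off along its own axis, untilt it and raise it.

```bash
python3 -m crank '{"travel":[[0,0,-4],[0,0,-10],[0,0,-18],[0,0,-20],[0,0,-15],[0,0,-5],[0,0,0],[0,0,0],[0,0,0],[0,0,0]],"delta_rot":[[0,0,0],[0,0,0],[0,0,0],[0,0,0],[0,0,0],[0.08,0,0],[0.12,0,0],[0.12,0,0],[0.12,0,0],[0.12,0,0]],"jaw":[6,6,6,6,6,6,6,6,6,6]}' >/dev/null; python3 -m crank '{"travel":[[0,0,-10],[0,0,-15],[0,0,-15],[0,0,0]],"delta_rot":[[0.04,0,0],[0,0,0],[0,0,0],[0,0,0]],"jaw":[6,6,6,6]}'; python3 g.py 576.6 117 240 -2.0
python3 - <<'E'
from h import *
from rig import r, imaging
s=r.state(); p=np.array(s["tool_pos"]); R=np.array(s["ee_rot"])
for n in("side","top"):
    c=imaging.capture(n); np.savez(f"pics/{n}5.npz",**c)
    W=cloud(c).reshape(-1,3); L=(W-p)@R; L=L[np.isfinite(L[:,0])]
    k=(abs(np.hypot(L[:,0],L[:,1]+59.5)-58)<9)&(L[:,1]<-15)&(L[:,2]>-50)&(L[:,2]<-20)
    q=L[k]; print(n,k.sum(),np.histogram(q[:,2],np.arange(-50,-18,4))[0])
    q=q[(q[:,2]<np.percentile(q[:,2],50))]; 
    A=np.c_[q[:,:2],np.ones(len(q))]; print("rim plane",np.linalg.lstsq(A,q[:,2],rcond=None)[0].round(3),"circ",rcirc(q))
E
```

```text
time_s: 14.45
tool_pos: [494.1, -408.4, 225.7]
ee_rot: [[0.033, 0.999, 0.007], [0.999, -0.033, -0.006], [-0.005, 0.007, -1.0]]
wrist_force: [0.4, -0.3, -1.5]
opening: 8.2
finger_force: 30.0
t 14.45 pos [ 494.1 -408.4  225.7] travel [527.8  65.  -16.7] in target axes [-143.7 -512.1  -14.3] rot [ 0.01  -0.003  1.967] open 8.2 F [ 0.4 -0.3 -1.5] q [-0.81  0.23  1.44  0.    1.47 -0.78]
side 355 [  0   0   0   0  27 190 104]
rim plane [ 3.0000e-03  5.0000e-03 -2.8075e+01] circ (array([  1.1877924 , -60.34388027]), np.float64(57.266445101644884), 175)
top 14 [0 0 0 0 2 6 5]
rim plane [ 0.442  0.451 33.41 ] circ (array([-44.00172601, -99.23766651]), np.float64(5.788721542148833), 7)
```

The rim is level in tool axes, its foot 34 mm beyond the TCP and its centre at (1,-60). Next I carry it over the bay and turn the ear to azimuth -2.0, well away from the large ear at -0.52.

```bash
python3 -m crank '{"travel":[[15,1,0],[28,3,0],[36,3,0],[36,3,0],[36,3,0],[36,3,0],[36,3,0],[36,3,0],[36,3,0],[36,3,0]],"delta_rot":[[0,0,0],[0,0,0],[0,0,0],[0,0,0],[0,0,0],[0,0,0],[0,0,0],[0,0,0],[0,0,0],[0,0,0]],"jaw":[6,6,6,6,6,6,6,6,6,6]}' >/dev/null; python3 -m crank '{"travel":[[36,3,0],[36,3,0],[36,3,0],[20,2,0],[10,1,0],[0,0,0],[0,0,0],[0,0,0],[0,0,0],[0,0,0]],"delta_rot":[[0,0,0],[0,0,0],[0,0,0],[0,0,0.05],[0,0,0.1],[0,0,0.115],[0,0,0.115],[0,0,0.115],[0,0,0.115],[0,0,0.115]],"jaw":[6,6,6,6,6,6,6,6,6,6]}' >/dev/null
python3 -m crank '{"travel":[[0,0,0],[0,0,0],[0,0,0],[0,0,0],[0,0,0],[0,0,0],[0,0,0],[0,0,0],[0,0,0],[0,0,0]],"delta_rot":[[0,0,0.115],[0,0,0.115],[0,0,0.115],[0,0,0.115],[0,0,0.115],[0,0,0.115],[0,0,0.115],[0,0,0.115],[0,0,0.115],[0,0,0.115]],"jaw":[6,6,6,6,6,6,6,6,6,6]}'; python3 g.py 550.7 62.8 80 -2.0
```

```text
time_s: 17.05
tool_pos: [547.2, 59.9, 219.5]
ee_rot: [[0.941, -0.337, 0.0], [-0.337, -0.941, -0.002], [0.001, 0.002, -1.0]]
wrist_force: [-0.2, -0.2, -2.7]
opening: 8.2
finger_force: 30.0
t 17.05 pos [547.2  59.9 219.5] travel [  2.1  -4.2 139.5] in target axes [  1.9  -4.1 139.5] rot [ 0.002 -0.001  0.085] open 8.2 F [-0.2 -0.2 -2.7] q [-0.03  0.02  1.68 -0.    1.44  1.88]
```

```bash
python3 -m crank '{"travel":[[2,-4,10],[0,0,20],[0,0,25],[0,0,20],[0,0,8],[0,0,0],[0,0,0]],"delta_rot":[[0,0,0.085],[0,0,0],[0,0,0],[0,0,0],[0,0,0],[0,0,0],[0,0,0]],"jaw":[6,6,6,6,6,6,6]}'; python3 g.py 550.7 62.8 80 -2.0
cat > m.py <<'E'
# held pot: rim fit in world; args: outer radius R, rim height above TCP
import sys
from h import *
from rig import r, imaging
Rr,h=map(float,sys.argv[1:3])
s=r.state(); p=np.array(s["tool_pos"]); R=np.array(s["ee_rot"]); sg=float(sys.argv[3]) if len(sys.argv)>3 else -1
for n in("side","top"):
    c=imaging.capture(n); W=cloud(c).reshape(-1,3); L=(W-p)@R; L=L[np.isfinite(L[:,0])]
    k=(abs(np.hypot(L[:,0],L[:,1]-sg*Rr)-Rr+2)<8)&(sg*L[:,1]>18)&(abs(L[:,2]+h)<5)
    q=L[k]; print(n,len(q))
    if len(q)<40: continue
    cc,rr,N=rcirc(q); A=np.c_[q[:,:2],np.ones(len(q))]; g=np.linalg.lstsq(A,q[:,2],rcond=None)[0]
    print("centre tool",cc.round(1),"R",round(rr,1),N,"world",(p+R[:,:2]@cc).round(1),"plane",g.round(3),"angle span",np.ptp(np.arctan2(q[:,1]-cc[1],q[:,0]-cc[0])).round(2))
E
python3 m.py 59.5 28
```

```text
time_s: 17.63
tool_pos: [551.6, 62.7, 137.7]
ee_rot: [[0.912, -0.411, 0.002], [-0.411, -0.912, -0.002], [0.002, 0.001, -1.0]]
wrist_force: [0.0, -1.1, -2.6]
opening: 7.6
finger_force: 30.0
t 17.63 pos [551.6  62.7 137.7] travel [-1.   0.3 57.7] in target axes [-0.9  0.3 57.7] rot [ 0.001 -0.002  0.006] open 7.6 F [ 0.  -1.1 -2.6] q [-0.03  0.09  1.76 -0.    1.29  1.97]
side 97
centre tool [  1.3 -58. ] R 57.1 95 world [576.6 115.1 137.7] plane [-2.0000e-03 -1.0000e-03 -2.7598e+01] angle span 6.22
top 53
centre tool [ -2.2 -58. ] R 53.2 53 world [573.4 116.5 137.7] plane [ 2.200e-02  3.600e-02 -2.533e+01] angle span 6.24
```

```bash
python3 -m crank '{"travel":[[-0.5,-1,10],[0,0,14],[0,0,10],[0,0,8],[0,0,6],[0,0,0]],"delta_rot":[[0,0,0],[0,0,0],[0,0,0],[0,0,0],[0,0,0],[0,0,0]],"jaw":[6,6,6,6,6,6]}'; python3 g.py 550.7 63.4 43 -2.0
```

```text
time_s: 18.23
tool_pos: [551.3, 63.7, 88.3]
ee_rot: [[0.912, -0.41, 0.0], [-0.41, -0.912, -0.002], [0.001, 0.002, -1.0]]
wrist_force: [-0.7, -0.7, -2.3]
opening: 7.9
finger_force: 30.0
t 18.23 pos [551.3  63.7  88.3] travel [-0.5  0.5 45.3] in target axes [-0.4  0.5 45.3] rot [ 0.002 -0.001  0.006] open 7.9 F [-0.7 -0.7 -2.3] q [-0.03  0.14  1.8  -0.    1.2   1.97]
```

No contact force, so the foot is 12 mm inside the large pot. I'll lower it gently.

```bash
python3 -m crank '{"travel":[[0,0,8],[0,0,10],[0,0,8],[0,0,6],[0,0,4],[0,0,2],[0,0,0]],"delta_rot":[[0,0,0],[0,0,0],[0,0,0],[0,0,0],[0,0,0],[0,0,0],[0,0,0]],"jaw":[6,6,6,6,6,6,6]}'; python3 g.py 550.7 63.4 43 -2.0
```

```text
time_s: 18.82
tool_pos: [552.2, 63.6, 51.3]
ee_rot: [[0.912, -0.41, 0.002], [-0.41, -0.912, -0.002], [0.003, 0.001, -1.0]]
wrist_force: [-0.1, 0.0, -2.3]
opening: 7.7
finger_force: 30.0
t 18.82 pos [552.2  63.6  51.3] travel [-1.3  0.8  8.3] in target axes [-1.2  0.8  8.3] rot [ 0.001 -0.003  0.006] open 7.7 F [-0.1  0.  -2.3] q [-0.03  0.19  1.83 -0.    1.12  1.97]
```

```bash
python3 -m crank '{"travel":[[0,0,2],[0,0,2],[0,0,1.5],[0,0,0]],"delta_rot":[[0,0,0],[0,0,0],[0,0,0],[0,0,0]],"jaw":[6,6,6,6]}'; python3 -m crank '{"travel":[[0,0,1.5],[0,0,0]],"delta_rot":[[0,0,0],[0,0,0]],"jaw":[6,6]}';python3 -m crank '{"travel":[[0,0,1.5],[0,0,0]],"delta_rot":[[0,0,0],[0,0,0]],"jaw":[6,6]}'
```

```text
time_s: 19.15
tool_pos: [552.4, 63.6, 46.3]
ee_rot: [[0.912, -0.41, 0.003], [-0.41, -0.912, -0.002], [0.003, 0.001, -1.0]]
wrist_force: [-0.6, 0.4, -2.8]
opening: 8.0
finger_force: 30.0
time_s: 19.32
tool_pos: [552.5, 63.6, 44.9]
ee_rot: [[0.912, -0.41, 0.003], [-0.41, -0.912, -0.002], [0.004, 0.001, -1.0]]
wrist_force: [0.5, -0.9, -3.1]
opening: 7.7
finger_force: 30.0
time_s: 19.48
tool_pos: [552.9, 63.6, 43.8]
ee_rot: [[0.912, -0.41, 0.004], [-0.41, -0.912, -0.002], [0.004, 0.001, -1.0]]
wrist_force: [-0.1, -0.5, -1.3]
opening: 7.7
finger_force: 30.0
```

```bash
for i in 1; do python3 -m crank '{"travel":[[0,0,1],[0,0,0]],"delta_rot":[[0,0,0],[0,0,0]],"jaw":[6,6]}'; done; python3 -m crank '{"travel":[[0,0,1],[0,0,0]],"delta_rot":[[0,0,0],[0,0,0]],"jaw":[6,6]}'
```

```text
time_s: 19.65
tool_pos: [553.2, 63.5, 43.7]
ee_rot: [[0.912, -0.41, 0.004], [-0.41, -0.912, -0.002], [0.004, 0.001, -1.0]]
wrist_force: [-2.7, -1.0, 5.4]
opening: 7.7
finger_force: 30.0
time_s: 19.82
tool_pos: [553.2, 63.5, 43.7]
ee_rot: [[0.912, -0.41, 0.004], [-0.41, -0.912, -0.002], [0.005, 0.001, -1.0]]
wrist_force: [-5.2, -0.7, 12.2]
opening: 8.0
finger_force: 30.0
```

Firm contact came at 43.7 mm against 43 expected, so the pot is on the floor. I'll relax, release, rise and check.

```bash
python3 -m crank '{"travel":[[0,0,-1.5],[0,0,0],[0,0,0],[0,0,0],[0,0,0],[0,0,0],[0,0,-5],[0,0,-20],[0,0,-35],[0,0,-35]],"delta_rot":[[0,0,0],[0,0,0],[0,0,0],[0,0,0],[0,0,0],[0,0,0],[0,0,0],[0,0,0],[0,0,0],[0,0,0]],"jaw":[6,24,24,24,24,24,24,24,24,24]}'; python3 -m crank '{"travel":[[0,0,-35],[0,40,0],[0,40,0],[0,40,0],[0,40,0]],"delta_rot":[[0,0,0],[0,0,0],[0,0,0],[0,0,0],[0,0,0]],"jaw":[30,30,30,30,30]}' 
cat > n.py <<'E'
from h import *
from rig import r, imaging
import sys
n0=sys.argv[1]
for n in("side","top"):
    c=imaging.capture(n); np.savez(f"pics/{n}{n0}.npz",**c); W=cloud(c).reshape(-1,3); W=W[np.isfinite(W[:,0])]
    d=W[:,:2]-[576.6,117]; rr=np.hypot(*d.T); a=np.arctan2(d[:,1],d[:,0])
    for nm,R,z in(("L",66,66),("M",59.5,71),("S",53,76)):
        k=(abs(rr-R+2)<3.2)&(abs(W[:,2]-z)<6); q=W[k]
        if len(q)>30: print(n,nm,"rim",rcirc(q)[:2],"z",np.median(q[:,2]).round(1),"plane",np.linalg.lstsq(np.c_[q[:,:2]-[576.6,117],np.ones(len(q))],q[:,2],rcond=None)[0].round(3))
    k=(W[:,2]>84)&(W[:,2]<118)&(rr<76)&(rr>40)
    h,b=np.histogram(a[k],np.arange(-3.2,3.3,.2)); print("ears",[(round(b[i]+.1,1),int(h[i]),W[k&(a>=b[i])&(a<b[i+1]),2].max().round()) for i in range(len(h)) if h[i]>2])
    for lo,hi in((0,44),):
        q=W[(rr<hi)&(W[:,2]<40)]; print("floor z",np.median(q[:,2]).round(1),len(q))
E
python3 n.py 6; python3 g.py 513.5 -190 150 -0.85
```

```text
time_s: 20.65
tool_pos: [550.8, 63.8, 137.9]
ee_rot: [[0.912, -0.41, -0.001], [-0.41, -0.912, -0.002], [0.0, 0.002, -1.0]]
wrist_force: [0.7, 0.7, -0.5]
opening: 24.0
finger_force: 0.0
time_s: 21.07
tool_pos: [485.9, -83.1, 173.9]
ee_rot: [[0.912, -0.409, 0.004], [-0.409, -0.912, -0.003], [0.005, 0.001, -1.0]]
wrist_force: [0.9, 0.2, -1.2]
opening: 29.9
finger_force: 0.0
side L rim (array([576.25047957, 115.65776335]), np.float64(63.56277151885273)) z 66.8 plane [2.0000e-02 5.0000e-03 6.7027e+01]
side M rim (array([577.05970224, 115.21772128]), np.float64(57.35846330597141)) z 71.3 plane [-6.0000e-03 -3.0000e-03  7.1193e+01]
ears [(np.float64(-0.7), 19, np.float64(108.0)), (np.float64(-0.5), 10, np.float64(107.0)), (np.float64(-0.3), 6, np.float64(107.0))]
floor z 15.0 10
top L rim (array([576.73213976, 117.11924197]), np.float64(63.56211353138507)) z 66.1 plane [-2.000e-03 -0.000e+00  6.617e+01]
top M rim (array([577.644488  , 115.89232434]), np.float64(57.21390436024687)) z 71.5 plane [-1.500e-02 -0.000e+00  7.117e+01]
ears [(np.float64(-2.1), 17, np.float64(112.0)), (np.float64(-1.9), 18, np.float64(113.0)), (np.float64(-1.7), 3, np.float64(110.0)), (np.float64(-0.7), 9, np.float64(107.0)), (np.float64(-0.5), 17, np.float64(108.0)), (np.float64(-0.3), 8, np.float64(107.0))]
floor z 15.2 629
t 21.17 pos [484.8 -86.5 173.7] travel [69.  82.1 24.2] in target axes [-46.7  96.7  23.7] rot [ 0.005 -0.002 -1.149] open 30.2 F [-0.4  1.   0.2] q [-0.33 -0.1   1.88 -0.    1.36  1.67]
```

The medium pot is home: rim at z ≈ 71 and level, floor at about 15, ear near -2.0. Next, the small pot's ear at about (478.6,-150.3).

```bash
python3 -m crank '{"travel":[[10,30,0],[10.5,30.5,0],[0,0,10],[0,0,10],[0,0,10],[0,0,10],[0,0,10],[0,0,10],[0,0,10],[0,0,10]],"delta_rot":[[0,0,0],[0,0,0],[0,0,-0.115],[0,0,-0.115],[0,0,-0.115],[0,0,-0.115],[0,0,-0.115],[0,0,-0.115],[0,0,-0.115],[0,0,-0.115]],"jaw":[40,40,40,40,40,40,40,40,40,40]}' >/dev/null; python3 -m crank '{"travel":[[0,0,5],[0,0,0],[0,0,0]],"delta_rot":[[0,0,-0.115],[0,0,-0.115],[0,0,0]],"jaw":[40,40,40]}'; python3 g.py 478.6 -150.3 31 -0.85
```

```text
time_s: 22.25
tool_pos: [480.7, -145.0, 87.9]
ee_rot: [[0.744, 0.668, 0.002], [0.668, -0.744, -0.002], [0.001, 0.003, -1.0]]
wrist_force: [-0.9, -0.3, 0.3]
opening: 40.2
finger_force: 0.0
t 22.25 pos [ 480.7 -145.    87.9] travel [-5.1  2.4 56.9] in target axes [-5.1  2.6 56.9] rot [ 0.003 -0.001  0.011] open 40.2 F [-0.9 -0.3  0.3] q [-0.45  0.02  1.94 -0.    1.18  0.39]
```

```bash
python3 -m crank '{"travel":[[-5,2.5,5],[0,0,14],[0,0,14],[0,0,14],[0,0,9],[0,0,0]],"delta_rot":[[0,0,0.01],[0,0,0],[0,0,0],[0,0,0],[0,0,0],[0,0,0]],"jaw":[40,40,40,40,40,40]}'; python3 -m crank '{"travel":[[0,0,0],[0,0,0],[0,0,0],[0,0,0],[0,0,0],[0,0,0],[0,0,0]],"delta_rot":[[0,0,0],[0,0,0],[0,0,0],[0,0,0],[0,0,0],[0,0,0],[0,0,0]],"jaw":[6,6,6,6,6,6,6]}'; python3 g.py 478.6 -150.3 31 -0.85
```

```text
time_s: 22.75
tool_pos: [477.2, -150.4, 30.2]
ee_rot: [[0.755, 0.655, -0.0], [0.655, -0.755, -0.001], [-0.001, 0.0, -1.0]]
wrist_force: [-1.7, 0.3, -1.3]
opening: 40.0
finger_force: 0.0
time_s: 23.33
tool_pos: [478.5, -150.8, 32.6]
ee_rot: [[0.754, 0.657, 0.003], [0.657, -0.754, -0.002], [0.001, 0.003, -1.0]]
wrist_force: [-0.7, -1.9, 0.7]
opening: 7.7
finger_force: 23.9
t 23.33 pos [ 478.5 -150.8   32.6] travel [ 0.4 -0.4  1.6] in target axes [ 0.4 -0.4  1.6] rot [ 0.003 -0.001 -0.004] open 7.7 F [-0.7 -1.9  0.7] q [-0.46  0.09  1.98 -0.    1.07  0.39]
```

```bash
python3 -m crank '{"travel":[[0,0,-5],[0,0,-15],[0,0,-28],[0,0,-36],[0,0,-36],[0,0,-36],[0,0,-26],[0,0,-12],[0,0,0]],"delta_rot":[[0,0,0],[0,0,0],[0,0,0],[0,0,0],[0,0,0],[0,0,0],[0,0,0],[0,0,0],[0,0,0]],"jaw":[6,6,6,6,6,6,6,6,6]}'; python3 m.py 53 29.5 1; python3 g.py 526 144 230 -0.54
```

```text
time_s: 24.08
tool_pos: [479.8, -151.5, 229.4]
ee_rot: [[0.754, 0.657, 0.008], [0.657, -0.754, -0.005], [0.003, 0.009, -1.0]]
wrist_force: [1.6, 0.1, -2.3]
opening: 8.1
finger_force: 30.0
side 215
centre tool [ 1. 53.] R 50.8 202 world [ 515.4 -190.7  229.9] plane [-1.0000e-03  1.0000e-03 -2.9102e+01] angle span 6.28
top 0
t 24.18 pos [ 477.4 -150.3  224.6] travel [ 230.1 -189.9   -5.7] in target axes [ 277.4 -109.7   -5.4] rot [ 0.002  0.    -0.314] open 7.9 F [ 0.1  0.6 -3.9] q [-0.46 -0.11  1.79 -0.    1.46  0.39]
```

```bash
python3 -m crank '{"travel":[[12,-10,0],[24,-19,0],[28,-22,0],[28,-22,0],[28,-22,0],[28,-22,0],[28,-22,0],[28,-22,0],[18,-15,0],[10,-8,0]],"delta_rot":[[0,0,0],[0,0,0],[0,0,0],[0,0,0],[0,0,0],[0,0,0],[0,0,0],[0,0,0],[0,0,0],[0,0,0]],"jaw":[6,6,6,6,6,6,6,6,6,6]}' >/dev/null; python3 -m crank '{"travel":[[0,0,0],[0,0,0],[0,0,0],[0,0,15],[0,0,20],[0,0,15],[0,0,0]],"delta_rot":[[0,0,-0.1],[0,0,-0.1],[0,0,-0.1],[0,0,-0.01],[0,0,0],[0,0,0],[0,0,0]],"jaw":[6,6,6,6,6,6,6]}'; python3 g.py 531.4 142.1 140 -0.54
```

```text
time_s: 25.6
tool_pos: [527.9, 139.2, 169.1]
ee_rot: [[0.518, 0.855, -0.008], [0.855, -0.518, -0.004], [-0.008, -0.005, -1.0]]
wrist_force: [-1.2, 0.6, -4.1]
opening: 7.8
finger_force: 30.0
t 25.60 pos [527.9 139.2 169.1] travel [ 4.5  1.6 29. ] in target axes [ 4.3  1.5 29.1] rot [-0.005  0.008 -0.004] open 7.8 F [-1.2  0.6 -4.1] q [ 0.12  0.05  1.74 -0.    1.36  0.66]
```

```bash
python3 -m crank '{"travel":[[2.5,1,8],[2,0.5,14],[0,0,7],[0,0,0],[0,0,0]],"delta_rot":[[-0.004,0.004,-0.003],[0,0,0],[0,0,0],[0,0,0],[0,0,0]],"jaw":[6,6,6,6,6]}'; python3 m.py 53 29.3 1; python3 g.py 531.4 142.1 50 -0.54
```

```text
time_s: 26.02
tool_pos: [535.8, 143.3, 146.5]
ee_rot: [[0.515, 0.857, 0.007], [0.857, -0.515, -0.001], [0.003, 0.007, -1.0]]
wrist_force: [-0.2, 0.6, -3.5]
opening: 7.5
finger_force: 30.0
side 191
centre tool [ 0.9 52.6] R 50.5 159 world [581.4 117.  146.9] plane [-5.0000e-03 -8.0000e-03 -2.8182e+01] angle span 6.24
top 51
centre tool [-0.2 53.1] R 49.3 51 world [581.2 115.7 146.9] plane [-1.0500e-01  1.2000e-02 -3.5142e+01] angle span 6.27
t 26.12 pos [536.6 143.4 147.7] travel [-4.3 -4.7 97.6] in target axes [-3.8 -3.8 97.7] rot [ 0.009 -0.004 -0.001] open 8.0 F [ 0.2 -0.2 -2.7] q [ 0.12  0.08  1.76 -0.    1.3   0.66]
```

```bash
python3 -m crank '{"travel":[[0,0,0],[0,0,0],[0,0,0]],"delta_rot":[[0,0,0],[0,0,0],[0,0,0]],"jaw":[6,6,6]}'>/dev/null; python3 m.py 53 29 1; python3 g.py 531.4 142.1 50 -0.54
```

```text
side 201
centre tool [ 0.6 53. ] R 50.4 172 world [582.1 116.7 147.9] plane [-7.0000e-03 -2.0000e-03 -2.8522e+01] angle span 6.24
top 54
centre tool [-0.9 52.9] R 49.0 54 world [581.3 115.5 147.9] plane [ 4.100e-02 -1.000e-03 -2.769e+01] angle span 6.24
t 26.47 pos [536.2 143.4 147.1] travel [-4.  -4.2 97.1] in target axes [-3.6 -3.4 97.1] rot [ 0.008 -0.004 -0.001] open 7.8 F [-2.  -0.1 -3.9] q [ 0.12  0.08  1.76 -0.    1.3   0.66]
```

```bash
python3 -m crank '{"travel":[[-3.7,-3.5,5],[0,0,10],[0,0,5],[0,0,0],[0,0,0],[0,0,0]],"delta_rot":[[0.008,-0.004,0],[0,0,0],[0,0,0],[0,0,0],[0,0,0],[0,0,0]],"jaw":[6,6,6,6,6,6]}'>/dev/null; python3 m.py 53 29 1; python3 g.py 531.4 142.1 50 -0.54
```

```text
side 192
centre tool [ 1.  52.3] R 51.0 168 world [576.6 116.  126.6] plane [ 5.000e-03 -8.000e-03 -2.797e+01] angle span 6.24
top 49
centre tool [-1.2 52.9] R 48.7 49 world [576.  113.8 126.6] plane [-3.0000e-03 -1.0000e-03 -3.0163e+01] angle span 6.25
t 27.07 pos [531.5 142.1 127.1] travel [-0.1 -0.1 77.1] in target axes [-0.1 -0.1 77.1] rot [ 0.    -0.    -0.001] open 7.9 F [-0.1 -0.4 -4. ] q [ 0.12  0.09  1.78 -0.    1.27  0.66]
```

```bash
python3 -m crank '{"travel":[[0.5,0.3,8],[0,0,12],[0,0,9],[0,0,6],[0,0,3],[0,0,0]],"delta_rot":[[0,0,0],[0,0,0],[0,0,0],[0,0,0],[0,0,0],[0,0,0]],"jaw":[6,6,6,6,6,6]}'; python3 g.py 532 142.3 46.5 -0.54
```

```text
time_s: 27.57
tool_pos: [530.5, 142.1, 87.1]
ee_rot: [[0.515, 0.857, -0.003], [0.857, -0.515, -0.0], [-0.002, -0.003, -1.0]]
wrist_force: [0.4, -0.2, -2.8]
opening: 7.4
finger_force: 30.0
t 27.57 pos [530.5 142.1  87.1] travel [ 1.   1.3 40.6] in target axes [ 0.9  1.2 40.6] rot [-0.003  0.002 -0.001] open 7.4 F [ 0.4 -0.2 -2.8] q [ 0.12  0.13  1.81 -0.    1.2   0.66]
```

```bash
python3 -m crank '{"travel":[[0.5,0.6,8],[0,0,10],[0,0,8],[0,0,5],[0,0,2],[0,0,0]],"delta_rot":[[0,0,0],[0,0,0],[0,0,0],[0,0,0],[0,0,0],[0,0,0]],"jaw":[6,6,6,6,6,6]}'; python3 -m crank '{"travel":[[0,0,2],[0,0,1.5],[0,0,0]],"delta_rot":[[0,0,0],[0,0,0],[0,0,0]],"jaw":[6,6,6]}'; python3 g.py 532 142.3 46.5 -0.54
```

```text
time_s: 28.07
tool_pos: [531.7, 142.3, 54.7]
ee_rot: [[0.515, 0.857, -0.002], [0.857, -0.515, -0.0], [-0.001, -0.002, -1.0]]
wrist_force: [0.3, -0.3, -2.5]
opening: 7.5
finger_force: 30.0
time_s: 28.32
tool_pos: [532.5, 142.4, 52.3]
ee_rot: [[0.515, 0.857, -0.0], [0.857, -0.515, -0.0], [-0.0, -0.0, -1.0]]
wrist_force: [0.5, 0.9, -3.5]
opening: 8.0
finger_force: 30.0
t 28.32 pos [532.5 142.4  52.3] travel [-0.4 -0.4  5.8] in target axes [-0.4 -0.4  5.8] rot [-0.     0.    -0.001] open 8.0 F [ 0.5  0.9 -3.5] q [ 0.12  0.18  1.83 -0.    1.13  0.66]
```

```bash
python3 -m crank '{"travel":[[0,0,1.5],[0,0,1.5],[0,0,0]],"delta_rot":[[0,0,0],[0,0,0],[0,0,0]],"jaw":[6,6,6]}'; python3 -m crank '{"travel":[[0,0,1],[0,0,0]],"delta_rot":[[0,0,0],[0,0,0]],"jaw":[6,6]}';  python3 -m crank '{"travel":[[0,0,1],[0,0,0]],"delta_rot":[[0,0,0],[0,0,0]],"jaw":[6,6]}'
```

```text
time_s: 28.57
tool_pos: [532.3, 142.4, 49.0]
ee_rot: [[0.515, 0.857, -0.001], [0.857, -0.515, -0.0], [-0.001, -0.001, -1.0]]
wrist_force: [0.4, 0.6, -4.0]
opening: 7.4
finger_force: 30.0
time_s: 28.73
tool_pos: [532.3, 142.4, 48.1]
ee_rot: [[0.515, 0.857, -0.001], [0.857, -0.515, -0.0], [-0.001, -0.001, -1.0]]
wrist_force: [-1.0, -0.5, -3.4]
opening: 7.8
finger_force: 30.0
time_s: 28.9
tool_pos: [532.4, 142.4, 47.1]
ee_rot: [[0.515, 0.857, -0.001], [0.857, -0.515, -0.0], [-0.001, -0.0, -1.0]]
wrist_force: [0.7, -0.1, -3.4]
opening: 7.7
finger_force: 30.0
```

```bash
python3 -m crank '{"travel":[[0,0,1],[0,0,0]],"delta_rot":[[0,0,0],[0,0,0]],"jaw":[6,6]}';  python3 -m crank '{"travel":[[0,0,1],[0,0,0]],"delta_rot":[[0,0,0],[0,0,0]],"jaw":[6,6]}'
```

```text
time_s: 29.07
tool_pos: [532.6, 142.5, 46.6]
ee_rot: [[0.515, 0.857, -0.0], [0.857, -0.515, -0.0], [-0.0, -0.0, -1.0]]
wrist_force: [-2.4, -0.3, 0.1]
opening: 7.8
finger_force: 30.0
time_s: 29.23
tool_pos: [532.6, 142.5, 46.6]
ee_rot: [[0.515, 0.857, -0.0], [0.857, -0.515, -0.0], [-0.0, -0.0, -1.0]]
wrist_force: [-5.3, -1.0, 7.4]
opening: 7.4
finger_force: 30.0
```

Contact at 46.6 mm, as expected. I'll release, rise, move clear and check the nest.

```bash
python3 -m crank '{"travel":[[0,0,-1.2],[0,0,0],[0,0,0],[0,0,0],[0,0,0],[0,0,0],[0,0,-5],[0,0,-20],[0,0,-35],[0,0,-35]],"delta_rot":[[0,0,0],[0,0,0],[0,0,0],[0,0,0],[0,0,0],[0,0,0],[0,0,0],[0,0,0],[0,0,0],[0,0,0]],"jaw":[6,24,24,24,24,24,24,24,24,24]}' >/dev/null; python3 -m crank '{"travel":[[0,0,-35],[0,-35,0],[0,-35,0],[0,-35,0],[0,-20,0],[0,0,0]],"delta_rot":[[0,0,0],[0,0,0],[0,0,0],[0,0,0],[0,0,0],[0,0,0]],"jaw":[30,30,30,30,30,30]}'; python3 n.py 7; python3 g.py 576.5 265 103 1.456; python3 - <<'E'
import cv2,numpy as np
a=np.load("pics/side7.npz")["frame"][60:270,180:390,::-1];b=np.load("pics/top7.npz")["frame"][130:340,120:330,::-1]
cv2.imwrite("pics/both7.png",cv2.resize(np.hstack([a,b]),None,fx=1.9,fy=1.9,interpolation=2))
E
```

```text
time_s: 30.57
tool_pos: [422.4, 208.6, 176.9]
ee_rot: [[0.512, 0.859, -0.001], [0.859, -0.512, 0.001], [0.0, -0.001, -1.0]]
wrist_force: [1.0, 0.6, 0.3]
opening: 30.1
finger_force: 0.0
side L rim (array([576.7353449 , 117.52226263]), np.float64(63.70918323703189)) z 67.0 plane [1.6000e-02 1.5000e-02 6.6906e+01]
side M rim (array([577.66314667, 116.14956467]), np.float64(57.23525735232727)) z 71.4 plane [1.7000e-02 2.3000e-02 7.1352e+01]
side S rim (array([577.19326658, 116.4744242 ]), np.float64(50.804841532110366)) z 75.0 plane [-5.0000e-03 -5.0000e-03  7.5213e+01]
ears [(np.float64(-2.1), 32, np.float64(109.0)), (np.float64(-1.9), 41, np.float64(110.0)), (np.float64(-1.7), 10, np.float64(108.0)), (np.float64(-0.7), 21, np.float64(110.0)), (np.float64(-0.5), 9, np.float64(107.0)), (np.float64(-0.3), 6, np.float64(108.0)), (np.float64(2.3), 4, np.float64(112.0)), (np.float64(2.5), 13, np.float64(117.0)), (np.float64(2.7), 19, np.float64(114.0)), (np.float64(2.9), 18, np.float64(116.0))]
floor z 20.5 151
top L rim (array([576.65522286, 117.11534606]), np.float64(63.547575735709415)) z
[... 254 characters left out ...]
z 76.4 plane [-3.0000e-03 -8.0000e-03  7.6217e+01]
ears [(np.float64(-2.1), 17, np.float64(112.0)), (np.float64(-1.9), 17, np.float64(111.0)), (np.float64(-1.7), 3, np.float64(108.0)), (np.float64(-0.7), 10, np.float64(106.0)), (np.float64(-0.5), 16, np.float64(105.0)), (np.float64(-0.3), 8, np.float64(105.0)), (np.float64(2.3), 5, np.float64(115.0)), (np.float64(2.5), 10, np.float64(117.0)), (np.float64(2.7), 11, np.float64(117.0)), (np.float64(2.9), 5, np.float64(115.0))]
floor z 20.2 593
t 30.67 pos [425.4 207.2 177.2] travel [127.2  99.9  74.3] in target axes [-143.5   74.8   74.2] rot [ 1.000e-03  1.000e-03 -1.995e+00] open 29.8 F [ 0.2 -0.6  0.4] q [ 0.29 -0.15  1.92 -0.    1.37  0.83]
```

View pics/both7.png

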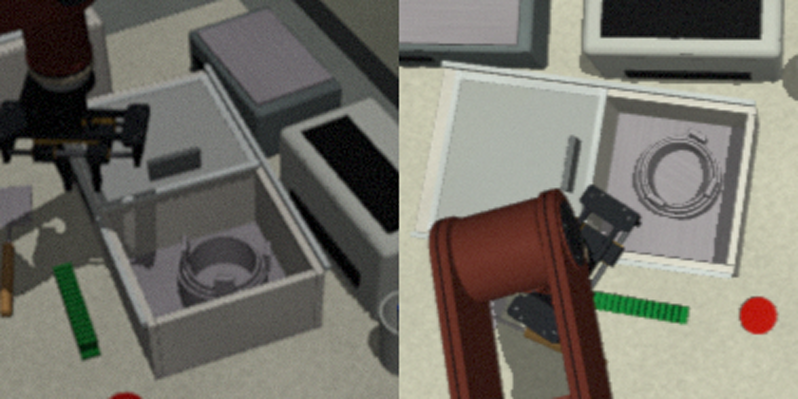

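The nest is right: rims at about 66/71/76, level and concentric, with ears at -0.5, -2.0 and 2.6 rad. Now I'll shut the cover.

```bash
python3 -m crank '{"travel":[[15,12,0],[28,22,0],[28,22,0],[28,22,0],[20,16,0],[8,6,0],[0,0,0],[0,0,0],[0,0,0],[0,0,0]],"delta_rot":[[0,0,0],[0,0,0],[0,0,0],[0,0,0],[0,0,0],[0,0,0.115],[0,0,0.115],[0,0,0.115],[0,0,0.115],[0,0,0.115]],"jaw":[40,40,40,40,40,40,40,40,40,40]}' >/dev/null; python3 -m crank '{"travel":[[0,0,5],[0,0,5],[0,0,5],[0,0,5],[0,0,5],[0,0,0],[0,0,0]],"delta_rot":[[0,0,0.115],[0,0,0.115],[0,0,0.115],[0,0,0.115],[0,0,0.11],[0,0,0],[0,0,0]],"jaw":[40,40,40,40,40,40,40]}' ; python3 g.py 576.5 266 103 -1.686
```

```text
time_s: 32.08
tool_pos: [577.1, 263.3, 150.8]
ee_rot: [[0.994, -0.113, -0.001], [-0.113, -0.994, -0.001], [-0.001, 0.001, -1.0]]
wrist_force: [0.6, 0.2, 0.3]
opening: 40.1
finger_force: 0.0
t 32.08 pos [577.1 263.3 150.8] travel [-0.8 -2.7 47.8] in target axes [-0.9 -2.6 47.8] rot [0.001 0.001 0.002] open 40.1 F [0.6 0.2 0.3] q [ 0.3   0.27  1.53 -0.    1.34  1.99]
```

```bash
python3 -m crank '{"travel":[[0,-2,10],[0,0,15],[0,0,15],[0,0,8],[0,0,0],[0,0,0],[0,0,0],[0,0,0],[0,0,0],[0,0,0]],"delta_rot":[[0,0,0],[0,0,0],[0,0,0],[0,0,0],[0,0,0],[0,0,0],[0,0,0],[0,0,0],[0,0,0],[0,0,0]],"jaw":[40,40,40,40,8,8,8,8,8,8]}' ; python3 -m crank '{"travel":[[0,0,0],[0,0,0]],"delta_rot":[[0,0,0],[0,0,0]],"jaw":[8,8]}'; python3 g.py 552.3 45.5 103 -1.686
```

```text
time_s: 32.92
tool_pos: [577.2, 266.3, 104.3]
ee_rot: [[0.993, -0.115, 0.001], [-0.115, -0.993, 0.0], [0.001, -0.0, -1.0]]
wrist_force: [-0.2, -0.7, 0.1]
opening: 10.8
finger_force: 0.0
time_s: 33.08
tool_pos: [577.1, 265.9, 104.2]
ee_rot: [[0.993, -0.114, 0.001], [-0.114, -0.993, -0.001], [0.001, 0.0, -1.0]]
wrist_force: [-1.6, -2.1, 3.0]
opening: 9.2
finger_force: 30.0
t 33.08 pos [577.1 265.9 104.2] travel [  0.6 221.7   1.3] in target axes [  0.7 221.7   1.2] rot [ 0.    -0.001  0.   ] open 9.2 F [-1.6 -2.1  3. ] q [ 0.31  0.31  1.57 -0.    1.26  1.99]
```

Gripped. I'll slide 220 mm and slow down before the stop.

```bash
python3 -m crank '{"travel":[[0,6,0],[0,15,0],[0,24,0],[0,24,0],[0,24,0],[0,24,0],[0,24,0],[0,24,0],[0,20,0],[0,12,0]],"delta_rot":[[0,0,0],[0,0,0],[0,0,0],[0,0,0],[0,0,0],[0,0,0],[0,0,0],[0,0,0],[0,0,0],[0,0,0]],"jaw":[8,8,8,8,8,8,8,8,8,8]}' ; python3 -m crank '{"travel":[[0,7,0],[0,4,0],[0,4,0],[0,3,0],[0,3,0],[0,0,0]],"delta_rot":[[0,0,0],[0,0,0],[0,0,0],[0,0,0],[0,0,0],[0,0,0]],"jaw":[8,8,8,8,8,8]}'; python3 g.py 552.3 45.5 103 -1.686
```

```text
time_s: 33.92
tool_pos: [555.6, 68.9, 104.2]
ee_rot: [[0.993, -0.116, 0.004], [-0.116, -0.993, 0.001], [0.004, -0.001, -1.0]]
wrist_force: [5.8, 2.5, -0.2]
opening: 9.8
finger_force: 30.0
time_s: 34.42
tool_pos: [553.4, 49.1, 104.2]
ee_rot: [[0.993, -0.115, 0.004], [-0.115, -0.993, 0.0], [0.004, -0.001, -1.0]]
wrist_force: [5.4, 0.1, 0.7]
opening: 9.5
finger_force: 30.0
t 34.42 pos [553.4  49.1 104.2] travel [-0.6  3.7  1.2] in target axes [-0.6  3.7  1.2] rot [-0.001 -0.004 -0.   ] open 9.5 F [5.4 0.1 0.7] q [-0.05  0.12  1.79  0.    1.22  1.63]
```

```bash
python3 -m crank '{"travel":[[0,1.5,0],[0,1.5,0],[0,1.5,0],[0,1.5,0],[0,0,0]],"delta_rot":[[0,0,0],[0,0,0],[0,0,0],[0,0,0],[0,0,0]],"jaw":[8,8,8,8,8]}'; python3 -m crank '{"travel":[[0,1,0],[0,1,0],[0,0,0]],"delta_rot":[[0,0,0],[0,0,0],[0,0,0]],"jaw":[8,8,8]}'
```

```text
time_s: 34.83
tool_pos: [553.2, 47.4, 104.2]
ee_rot: [[0.993, -0.115, 0.005], [-0.115, -0.993, 0.007], [0.004, -0.007, -1.0]]
wrist_force: [8.3, 13.5, -1.9]
opening: 9.7
finger_force: 30.0
time_s: 35.08
tool_pos: [553.2, 47.5, 104.2]
ee_rot: [[0.993, -0.114, 0.006], [-0.114, -0.993, 0.01], [0.005, -0.01, -1.0]]
wrist_force: [9.1, 20.3, -2.1]
opening: 9.6
finger_force: 30.1
```

The stop is reached after 219.8 mm of travel. I'll ease off, release and withdraw.

```bash
python3 -m crank '{"travel":[[0,-3,0],[0,-1,0],[0,0,0],[0,0,0],[0,0,0],[0,0,0],[0,0,-5],[0,0,-20],[0,0,-35],[0,0,-35]],"delta_rot":[[0,0,0],[0,0,0],[0,0,0],[0,0,0],[0,0,0],[0,0,0],[0,0,0],[0,0,0],[0,0,0],[0,0,0]],"jaw":[8,8,30,30,30,30,30,30,30,30]}'; python3 -m crank '{"travel":[[-35,0,-20],[-35,0,0],[-35,0,0],[-35,0,0],[-20,0,0],[0,0,0]],"delta_rot":[[0,0,0],[0,0,0],[0,0,0],[0,0,0],[0,0,0],[0,0,0]],"jaw":[40,40,40,40,40,40]}'
python3 - <<'E'
from h import *
from rig import imaging
import cv2
yd=np.array([.11,.994]); xd=np.array([.994,-.11]); o=np.array([561.8,128.6])
C=[]
for n in("top","side"):
    c=imaging.capture(n); C.append(c["frame"][:,:,::-1]); w=cloud(c).reshape(-1,3); d=w[:,:2]-o
    l=np.c_[d@xd,d@yd,w[:,2]]; f=l[(l[:,2]>142)&(l[:,2]<166)&(abs(l[:,0])<45)&(abs(l[:,1]+85)<30)]
    print(n,"fin rel bay (want y -85)",len(f),f.mean(0).round(1))
cv2.imwrite("pics/end.png",cv2.resize(np.hstack([C[0][100:400,120:520],C[1][80:380,170:450]]),None,fx=1.17,fy=1.17))
E
```

```text
time_s: 35.92
tool_pos: [549.7, 45.5, 198.3]
ee_rot: [[0.993, -0.115, -0.004], [-0.115, -0.993, 0.0], [-0.004, 0.0, -1.0]]
wrist_force: [0.8, 0.4, -0.4]
opening: 29.8
finger_force: 0.0
time_s: 36.42
tool_pos: [389.4, 64.4, 218.9]
ee_rot: [[0.993, -0.114, -0.001], [-0.114, -0.993, -0.0], [-0.0, 0.0, -1.0]]
wrist_force: [0.3, -0.4, 0.1]
opening: 40.4
finger_force: 0.0
top fin rel bay (want y -85) 119 [ -1.  -83.5 159.5]
side fin rel bay (want y -85) 238 [ -0.5 -85.  155.1]
```

View pics/end.png

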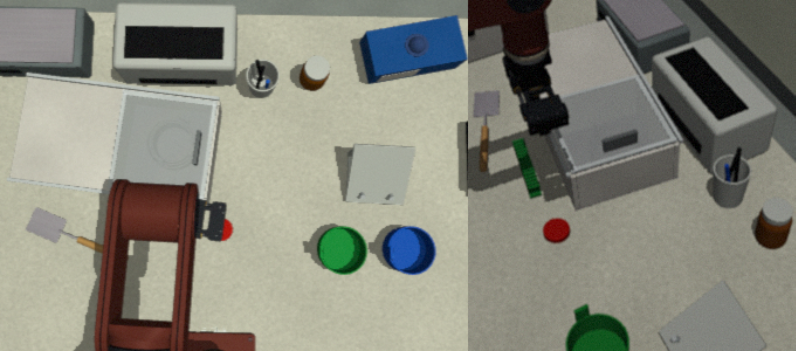

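The picture shows the cover shut, with its fin at about (196,148) by the end wall and the nest visible beneath. The tub, jar, cassettes, disc, spatula and both decoys stand where they were. I'll hand it in.

```bash
python3 -c "from rig import r; print(r.sign_off())"
```

```text
the job is handed in; nothing more can be done
None
```

The job is handed in at about 36 s: cover opened, medium then small pot set home with all three ears well apart, and cover slid fully shut. The other things were left alone. The first grip at the fin missed because the fingertips sit about 35 mm short of the reported tool point.

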